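# Fetch the low jar from behind the bottles for weighing

### The job

The low jar at the back of the small carton has to be weighed: first clear the three bottles that crowd it out of the carton and stand all three on the flat cardboard pad, then set the jar in the middle of the scale's steel pan. When the jar is on the pan, stand each bottle back in the carton exactly where that bottle stood at the start, and leave the jar on the scale. It is all glass: set things down gently, tip nothing over, and leave the tape roll, the little box and the test weight alone.

Things in the scene. Friction and masses are not known exactly. Their poses are not given: they have to be found in the camera images.
- carton: Fixed open cardboard carton, outside 140 x 200 x 60 mm (x, y, z), walls and floor 5 mm, limp look-only flaps at its -x and +x ends. Origin: centre of its underside on the bench, x, y along its sides. In its frame the jar stands at about (+30, 0) mm, the bottles at about (-28, 0), (+30, +60) and (+30, -60) mm on its floor; which bottle is where varies.
- pad: Fixed flat brown cardboard layer pad, 210 x 210 x 4 mm, the side area for the bottles, to the left or the right of the carton. Origin: centre of its underside on the bench, x and y along its edges.
- scale: Fixed bench scale on the side of the carton where the pad is not: grey housing 190 x 160 x 32 mm under a round steel pan 130 mm in diameter, whose flat top face is 42 mm above the bench. Origin: on the bench right under the pan's centre, z up; the housing's centre lies 12 mm towards -x of it, with the display strip at its -x end.
- round_bottle: Green glass, black round straight-sided cap 39 mm tall at the top; 140 mm tall; straight round body 44 mm in diameter, cap 38 mm in diameter. Origin: centre of the underside, z up. About 0.2 kg. Stands in the carton at the start, next to the jar.
- square_bottle: Green glass, black round straight-sided cap 39 mm tall at the top; 128 mm tall; square body 42 x 42 mm, cap 30 mm in diameter. Origin: centre of the underside, z up. About 0.2 kg. Stands in the carton at the start, next to the jar. x and y along its flat sides.
- cone_bottle: Green glass, black round straight-sided cap 39 mm tall at the top; 135 mm tall; round body tapering from 50 mm in diameter at the foot to 25 mm below the cap, cap 24 mm in diameter. Origin: centre of the underside, z up. About 0.2 kg. Stands in the carton at the start, next to the jar.
- jar: Low green glass jar, 48 mm tall, body 52 mm in diameter, black lid 56 mm in diameter over the top 16 mm. Origin: centre of the underside, z up. About 0.16 kg. Stands at the back of the carton, some 9 mm from the bottles and from the back (+x) wall: with the bottles out, fingers have room on its +y and -y sides (carton frame).
- tape_roll: Bystander: brown roll of packing tape lying flat, 100 mm in diameter, 48 mm tall, loose. Origin: centre of the underside.
- small_box: Bystander: small closed cardboard box 90 x 130 x 70 mm, loose. Origin: centre of the underside.
- test_weight: Bystander: steel test weight with a knob, 40 mm in diameter, 60 mm tall, loose. Origin: centre of the underside.

How it is judged:
By the outcome, as a careful person would: the job done as asked, in the order asked, and still so for the second after the job is handed in, with the robot touching nothing.
It also fails if it takes over 144 s, if anything falls off the work surface, if the arm or the gripper's body presses on something with over 40 N, if the wrist force passes 120 N, or if a joint passes its speed limit or range.

### The arm

A 7-joint arm with a two-finger parallel gripper is mounted at the origin on the work surface. World frame = base frame: x ahead of the robot, y to its left, z up, the work surface at z = 0. Lengths are in mm, angles in rad, forces in N, time in s.
With the tool pointing down it reaches from about 425 to 875 mm from the base axis. Payload 8.4 kg.
Tool frame: the origin (TCP) lies at the very end of the fingers, on their centre line; the grasp point (between the pads) lies 19 mm behind it; z points along the fingers, y is the line along which they close (so a half turn about z gives the same grasp; the last joint's range is limited). The gripper opens to 85 mm and grips with 20 to 120 N. Pads are 22 mm wide; open, the fingers measure 114 mm over their backs; the gripper's body (76 mm by 85 mm) begins 54 mm behind the grasp point. The pads swing forward as they close: fully open they stand 13 mm farther back than shut.
Start: joints at [1.145, 0.333, 0.04, 1.465, -0.013, 1.343, -0.059], TCP at [208.636, -615.577, 231.308] pointing down, gripper open.
Joint ranges: [-2.58, 2.58], [-0.38, 2.09], [-1.3, 1.39], [0.25, 2.4], [-1.5, 4.64], [0.08, 2.09], [-2.65, 2.65]. Speed limits (rad/s): [2.22, 2.22, 2.79, 2.79, 3.14, 3.14, 3.14].

### API

Orientations are given as a unit quaternion [x, y, z, w].
In Python, from plant import bot gives the robot as it stands.
- The arm moves only by the shell command python3 -m crank 'ROWS' [FORCE]. ROWS is JSON, a list of rows, each an object with "angular": the turn, a rotation vector about the tool's x, y, z in rad, a list of three; "xyz": the shift along the tool's x, y, z in m, a list of three; "grip": the finger opening in m, from 0 to 0.0854. In form: [{"angular": [wx, wy, wz], "xyz": [tx, ty, tz], "grip": grip}, ...]. A call has 1 to 5 rows; each row shifts and turns the commanded pose from where the row before left it, along the tool's axes as they then stand; what a row does not reach is not made up. A row lasts 1/12 s, in which the tool goes at most 41.7 mm and 7.16 degrees, less where a joint would pass 70% of its speed; a pose out of reach is approached as far as the arm can. A call with a gripper value outside its range is refused whole. The fingers move at their own pace and stop on an object; FORCE is the grip in N (left out, the last holds). Time passes only in rows, so rows that do not move let the fingers close. It gives the time, the measured TCP pose, the force, the opening and the grip force at its end, in the units of the state.
- bot.sense(): the state, without advancing time (a new reading comes with each control period).
- bot.camera(name): name is "scene" or "top" or "wrist"; returns (picture, depth): 400x640x3 uint8, blue, green, red; 400x640 float32, mm along the optical axis (not along the pixel's ray), 0 where there is no reading.
- bot.calibration(name): a dict with "intrinsics" (3x3 intrinsics, pixels), "dist_coeffs" ([k1, k2, p1, p2, k3] as OpenCV has them; the pictures are not rectified), "pose" (4x4, takes a point from camera to world coordinates); the wrist camera has in their place "mount" (4x4, takes a point from camera to tool coordinates, whose origin is the TCP and whose axes are the flange's). Camera axes: x right, y down, z forward; pixel columns grow to the right and rows downward; lengths in mm; the calibration is good to about 2 mm. A picture is of the moment at which its call begins: read the wrist's pose just before it. calibration takes no time and is no camera call.
- bot.hand_in(): hands the job in; it is judged then, once.
Trained networks look in the newest picture that a camera, given by its name, has taken for a name from the list of things; names that differ only in an ending like _2 or _b are one class to them, and where a whole thing is asked for, a point or a joint stands for the part that bears it (a point fixed in the world has none). Each returns a list of dicts, best first, with "p" (0 to 1); they miss things now and then, are a little off and sometimes report something else, mostly with a low value. They report only what shows in the picture. A call takes as long as a camera call.
- bot.spot_in(camera, thing): "extent" ([centre column, centre row, width, height] in pixels, round what is visible of it).
- bot.outline_of(camera, thing): "pixels" (400x640 bool, what is visible of it) and "extent" ([centre column, centre row, width, height] in pixels, round what is visible of it).
- bot.landmark_of(camera, thing): "at" ([row, column] in pixels: a listed point, or the origin of a listed thing).
The state is a dict: "time_s": time; "joint_pos": joint angles; "qd": joint speeds; "tau": joint torques, N m; "ee_pos": TCP position; "ee_rot": TCP orientation; "wrist_force": force on the tool from outside, world axes, zero at the start; "torque": the same for the moment, N m; "width": finger opening in mm; "grasp_force": force on a finger pad.
Only numpy, scipy, OpenCV 4.12 (cv2) and the standard library are available. Lean on these libraries where they do the work, as an engineer would, in place of code of your own. Each camera call takes 0.05 s, during which the arm holds its last target. There are 200 camera calls.

## Working session

There is one attempt and no reset: what is moved stays moved. The work goes in short steps, Python scripts to look and compute and a shell command to move; the robot and the scene stay as the last step left them, time stands still between calls to the robot, and variables do not carry over. Pictures are saved under pics/ and viewed, at most 14 in all, crops included, and the job is handed in when it is done.

```bash
ls; mkdir -p pics; cat > h.py <<'E'
import numpy as np, cv2
from plant import bot
from scipy.spatial.transform import Rotation as R
def cam(name):
    s=bot.sense(); im,d=bot.camera(name); c=bot.calibration(name)
    K=np.array(c["intrinsics"],float).reshape(3,3); D=np.array(c["dist_coeffs"],float)
    if "pose" in c: T=np.array(c["pose"],float)
    else:
        W=np.eye(4); W[:3,:3]=R.from_quat(s["ee_rot"]).as_matrix(); W[:3,3]=s["ee_pos"]; T=W@np.array(c["mount"],float)
    return im,d,K,D,T
def cloud(d,K,D,T,mask=None):
    m=d>0
    if mask is not None: m&=mask
    v,u=np.nonzero(m); z=d[v,u]
    p=cv2.undistortPoints(np.c_[u,v].astype(np.float64)[:,None],K,D)[:,0]
    return np.c_[p[:,0]*z,p[:,1]*z,z]@T[:3,:3].T+T[:3,3]
def atz(uv,z,K,D,T):
    p=cv2.undistortPoints(np.array(uv,float).reshape(-1,1,2),K,D)[:,0]
    r=np.c_[p,np.ones(len(p))]@T[:3,:3].T
    return T[:3,3]+r*((z-T[2,3])/r[:,2])[:,None]
E
python3 - <<'E'
from h import *
np.set_printoptions(suppress=True,precision=1)
print(bot.sense())
for n in ("scene","top","wrist"):
    im,d,K,D,T=cam(n); cv2.imwrite(f"pics/{n}0.png",im); print(n,T)
    for t in "carton pad scale round_bottle square_bottle cone_bottle jar tape_roll small_box test_weight".split():
        o=bot.outline_of(n,t)[:1]
        l=bot.landmark_of(n,t)[:1]
        if o:
            P=cloud(d,K,D,T,o[0]["pixels"])
            print(t,round(o[0]["p"],2),np.round(o[0]["extent"]),"med",np.median(P,0) if len(P) else None,"zmax",np.percentile(P[:,2],[2,98]) if len(P) else None,[ (np.round(x["at"],1),round(x["p"],2)) for x in l])
        else: print(t,None)
E
```

```text
pics
{'time_s': 0.0, 'joint_pos': array([ 1.1,  0.3,  0. ,  1.5, -0. ,  1.3, -0.1]), 'qd': array([ 0., -0.,  0.,  0., -0., -0., -0.]), 'tau': array([  0. , -65.9,   1.4, -40.6,   0. ,   0. ,  -0. ]), 'ee_pos': array([ 208.5, -615.2,  230.4]), 'ee_rot': array([ 1. ,  0.2, -0. , -0. ]), 'wrist_force': array([-0.2,  0.3, -1. ]), 'torque': array([ 0.,  0., -0.]), 'grasp_force': 0.0, 'width': 85.2421790825977}
scene [[   0.5    0.7   -0.5 1225.8]
 [   0.8   -0.4    0.3 -391. ]
 [   0.    -0.6   -0.8 1019.2]
 [   0.     0.     0.     1. ]]
carton 0.85 [318. 179.  83.  69.] med [539.9  10.8  47.2] zmax [ 4.  64.2] [(array([184.6, 317.1]), 0.76)]
pad 0.96 [394. 149.  95.  66.] med [520.7 318.4   6.3] zmax [ 1.9 10.8] []
scale 0.79 [190. 229.  87.  79.] med [ 485.8 -336.8   35.6] zmax [11.1 46.7] [(array([235.7, 192.4]), 0.65)]
round_bottle 0.82 [313. 158.  16.  44.] med [491.9  34.9 100.2] zmax [ 11.4 149. ] [(array([172.8, 315.7]), 0.81)]
square_bottle 0.61 [340. 166.  17.  35.] med [558.9  84.2  89.2] zmax [ 11.2 136.8] [(array([182.6, 339.5]), 0.68)]
cone_bottle 0.73 [303. 181.  17.  38.]
[... 1223 characters left out ...]
311. 240.  20.  28.] med [536.5  31.9  53.4] zmax [ 7.3 57.2] [(array([240.7, 308.6]), 0.77)]
tape_roll 0.82 [354. 152.  41.  47.] med [755.9 -75.6  46.2] zmax [ 6.6 51.1] [(array([154.2, 352.1]), 0.79)]
small_box 0.91 [258. 146.  59.  55.] med [757.2 155.7  69.7] zmax [ 6.  73.9] [(array([149.6, 259.8]), 0.82)]
test_weight 0.6 [438. 170.  18.  17.] med [ 706.2 -270.2   42. ] zmax [10.8 62.3] [(array([173.6, 436.2]), 0.78)]
wrist [[   0.3   -0.9   -0.3  277.6]
 [  -0.9   -0.3   -0.1 -592.3]
 [  -0.     0.3   -1.   373.9]
 [   0.     0.     0.     1. ]]
carton None
pad None
scale None
round_bottle None
square_bottle None
cone_bottle None
jar None
tape_roll None
small_box None
test_weight None
```

```bash
python3 - <<'E'
import cv2,numpy as np
a=cv2.imread("pics/top0.png")[120:330,200:520]; cv2.imwrite("pics/a.png",cv2.resize(a,(800,525),interpolation=cv2.INTER_CUBIC))
b=cv2.imread("pics/scene0.png")[100:320,130:470]; cv2.imwrite("pics/b.png",cv2.resize(b,(800,518),interpolation=cv2.INTER_CUBIC))
E
python3 - <<'E'
from h import *
np.set_printoptions(suppress=True,precision=1)
print(bot.sense()["time_s"])
# cap tops & planes from both fixed cams
for n in ("scene","top"):
    im,d,K,D,T=cam(n)
    P=cloud(d,K,D,T)
    for nm,c,z0,z1 in (("round",(480,40),135,160),("square",(545,87),122,150),("cone",(530,-26),128,150),("jar",(540,32),42,65)):
        r=26 if nm!="jar" else 34
        m=(np.hypot(P[:,0]-c[0],P[:,1]-c[1])<r)&(P[:,2]>z0)&(P[:,2]<z1)
        Q=P[m]; zt=np.percentile(Q[:,2],60) if len(Q) else 0
        Q=Q[abs(Q[:,2]-zt)<4]; (x,y),w,_=cv2.minAreaRect(Q[:,:2].astype(np.float32))
        print(n,nm,len(Q),Q.mean(0),"rect",round(x,1),round(y,1),np.round(w,1))
    for nm,lo,hi,z0,z1 in (("pan",(380,-450),(620,-220),38,52),("pad",(390,190),(660,460),2.5,14),("rim",(420,-120),(640,180),54,68),("hous",(350,-450),(640,-200),24,37)):
        m=np.all((P[:,:2]>lo)&(P[:,:2]<hi),1)&(P[:,2]>z0)&(P[:,2]<z1)
        Q=P[m]
        if len(Q)>20: print(n,nm,len(Q),np.median(Q,0),cv2.minAreaRect(Q[:,:2].astype(np.float32)))
E
```

```text
3.15
scene round 120 [480.5  43.  146.6] rect 479.9 42.8 [35.  36.5]
scene square 82 [549.5  92.  134.8] rect 549.3 92.7 [28.3 29.1]
scene cone 57 [528.6 -25.  141.8] rect 527.8 -24.2 [23.  22.9]
scene jar 244 [539.7  33.6  55. ] rect 539.0 33.8 [52.8 55.4]
scene pan 1675 [ 478.3 -334.7   43.5] ((462.22467041015625, -336.8582763671875), (143.75534057617188, 173.67816162109375), 83.72966003417969)
scene pad 4287 [529.2 319.4   5.7] ((525.0112915039062, 324.94189453125), (269.8628234863281, 269.8519287109375), 89.99633026123047)
scene rim 1151 [549.3  29.5  59.3] ((510.3949890136719, 39.856483459472656), (202.1867218017578, 165.35882568359375), 81.08695220947266)
scene hous 1937 [ 487.9 -341.5   33.3] ((463.91094970703125, -333.86279296875), (194.58990478515625, 161.17083740234375), 3.224989891052246)
top round 249 [476.8  42.4 145.5] rect 476.7 42.2 [35.6 35.3]
top square 153 [545.4  91.8 133.2] rect 545.1 92.3 [28.1 28.2]
top cone 95 [524.7 -25.9 140.5] rect 524.3 -26.2 [21.4 21.4]
top jar 437 [535.9  33.2  53.7] rect 538.8 30.9 [54.5 62. ]
top pan 2444 [ 473.2 -333.8   42.4] ((467.22662353515625, -331.067138671875), (128.71438598632812, 154.08607482910156), 67.07249450683594)
top pad 7094 [509.7 322.7   4.7] ((524.962158203125, 324.9634704589844), (269.9162902832031, 269.88092041015625), 0.002513882936909795)
top rim 1493 [524.3  38.2  59. ] ((505.25836181640625, 38.38020324707031), (202.39414978027344, 163.56072998046875), 82.23908233642578)
top hous 3062 [ 423.1 -324.    32.2] ((461.658203125, -334.8267822265625), (190.0225067138672, 161.6407012939453), 3.239135503768921)
```

View pics/a.png

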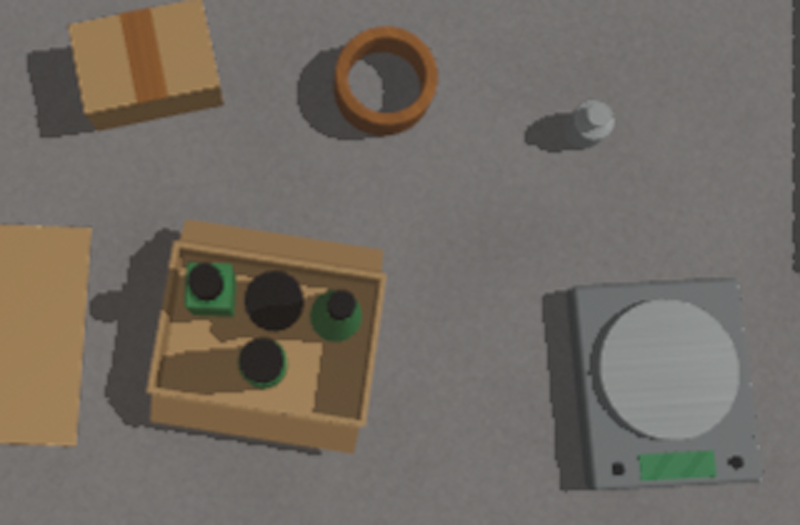

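View pics/b.png

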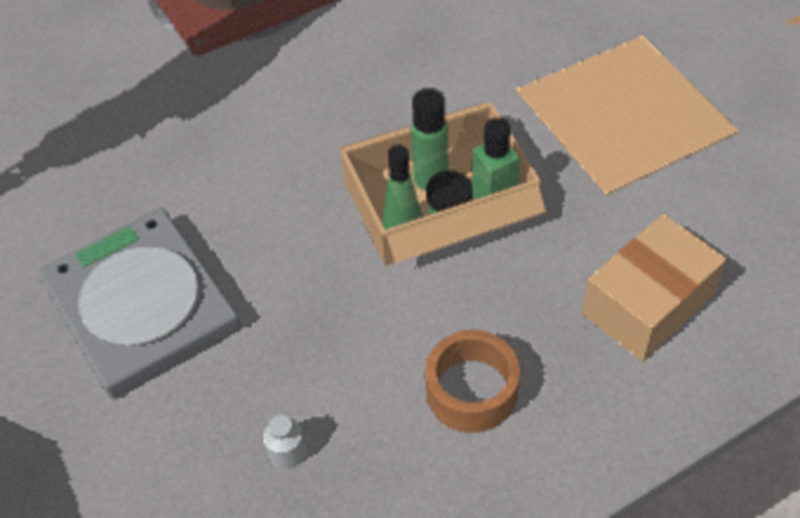

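```bash
cat >> h.py <<'E'
def rem(x,y,z,yaw=0.,rot=True):
    "remaining shift in tool axes (m) and turn (rotvec, tool axes) to a downward pose with tool x at world angle yaw"
    s=bot.sense(); Rt=R.from_quat(s["ee_rot"]); G=R.from_euler("z",yaw)*R.from_euler("x",np.pi)
    print("t",round(s["time_s"],2),"tcp",np.round(s["ee_pos"],1),"w",round(s["width"],1),"shift(final axes)",np.round(G.inv().apply(np.array([x,y,z])-s["ee_pos"])/1000,4),"turn",np.round((Rt.inv()*G).as_rotvec(),3))
E
python3 - <<'E'
from h import *
rem(530,35,330)
for n in ("scene","top"):
    im,d,K,D,T=cam(n); P=cloud(d,K,D,T); 
    # pad by colour: brown pixels on the +y side, near z 4
    hsv=cv2.cvtColor(im,cv2.COLOR_BGR2HSV); m=((hsv[...,1]>90)&(hsv[...,0]<25))
    Q=cloud(d,K,D,T,m); Q=Q[(Q[:,1]>150)&(Q[:,2]<20)&(Q[:,0]<680)]
    print(n,"pad",len(Q),np.median(Q,0),cv2.minAreaRect(Q[:,:2].astype(np.float32)))
    v,u=np.nonzero(d>0)
    H=P[(P[:,2]>38.5)&(P[:,2]<50)&(abs(P[:,0]-470)<110)&(abs(P[:,1]+335)<100)]
    g=cv2.cvtColor(im,cv2.COLOR_BGR2GRAY)[d>0]
    m=(P[:,2]>26)&(P[:,2]<55)&(abs(P[:,0]-470)<110)&(abs(P[:,1]+335)<100)&(g>125)
    Q=P[m]; print(n,"pan",len(Q),np.median(Q,0),cv2.minEnclosingCircle(Q[:,:2].astype(np.float32)),cv2.fitEllipse(cv2.convexHull(Q[:,:2].astype(np.float32))))
E
```

```text
t 3.25 tcp [ 208.7 -615.5  231.3] w 85.3 shift(final axes) [ 0.3213 -0.6505 -0.0987] turn [-0.    -0.     0.327]
scene pad 17206 [ 390.29086729 1439.30174376 -112.83181198] ((162.59988403320312, 1111.7415771484375), (832.0071411132812, 1918.9515380859375), 9.852685928344727)
scene pan 3073 [ 479.67952167 -342.59118896   40.57891176] ((461.7631530761719, -335.9000244140625), 120.10641479492188) ((459.65216064453125, -333.2491760253906), (214.0055694580078, 266.47833251953125), 5.12558650970459)
top pad 7713 [509.58468758 324.20798553   4.49478343] ((537.1725463867188, 456.4659729003906), (641.8582763671875, 236.90029907226562), 78.64051818847656)
top pan 2420 [ 473.15965273 -334.72823003   42.34253673] ((473.95611572265625, -361.3080749511719), 90.00746154785156) ((472.42071533203125, -363.78472900390625), (151.53311157226562, 184.3831787109375), 176.96031188964844)
```

```bash
python3 -m crank '[{"angular":[0,0,0.082],"xyz":[0,0,-0.025],"grip":0.085},{"angular":[0,0,0.082],"xyz":[0,0,-0.025],"grip":0.085},{"angular":[0,0,0.082],"xyz":[0,0,-0.025],"grip":0.085},{"angular":[0,0,0.081],"xyz":[0,0,-0.024],"grip":0.085}]' 40
for i in 1 2 3 4; do python3 -m crank '[{"angular":[0,0,0],"xyz":[0.0161,-0.0325,0],"grip":0.085},{"angular":[0,0,0],"xyz":[0.0161,-0.0325,0],"grip":0.085},{"angular":[0,0,0],"xyz":[0.0161,-0.0325,0],"grip":0.085},{"angular":[0,0,0],"xyz":[0.0161,-0.0325,0],"grip":0.085},{"angular":[0,0,0],"xyz":[0.0161,-0.0325,0],"grip":0.085}]'; done
python3 -m crank '[{"angular":[0,0,0],"xyz":[0,0,0],"grip":0.085},{"angular":[0,0,0],"xyz":[0,0,0],"grip":0.085}]'
cat >> h.py <<'E'
def caps(tag=None):
    im,d,K,D,T=cam("wrist")
    if tag: cv2.imwrite(f"pics/{tag}.png",im)
    P=cloud(d,K,D,T)
    for nm,c,z0,z1,r in (("round",(478,42),137,158,26),("square",(547,92),124,150,24),("cone",(527,-26),130,155,22),("jar",(538,33),46,65,33)):
        m=(np.hypot(P[:,0]-c[0],P[:,1]-c[1])<r)&(P[:,2]>z0)&(P[:,2]<z1)
        Q=P[m]
        if len(Q)<20: print(nm,len(Q)); continue
        zt=np.median(Q[:,2]); Q=Q[abs(Q[:,2]-zt)<3]
        (x,y),w,_=cv2.minAreaRect(Q[:,:2].astype(np.float32))
        print(nm,len(Q),np.round(Q.mean(0),1),"rect",round(x,1),round(y,1),np.round(w,1))
E
python3 - <<'E'
from h import *
rem(530,35,330); caps("w1")
E
```

```text
time_s: 3.68
ee_pos: [208.6, -615.5, 331.7]
ee_rot: [1.0, -0.002, 0.0, 0.0]
wrist_force: [0.5, -1.0, 0.5]
width: 85.0
grasp_force: 0.0
time_s: 4.1
ee_pos: [289.7, -451.5, 330.4]
ee_rot: [1.0, -0.0, 0.0, 0.0]
wrist_force: [0.9, -0.4, -0.2]
width: 84.8
grasp_force: 0.0
time_s: 4.52
ee_pos: [370.1, -288.9, 330.6]
ee_rot: [1.0, -0.0, 0.0, 0.0]
wrist_force: [1.5, -1.4, 0.5]
width: 85.4
grasp_force: 0.0
time_s: 4.93
ee_pos: [450.7, -126.4, 330.7]
ee_rot: [1.0, -0.0, 0.0, 0.0]
wrist_force: [1.2, -0.7, -0.5]
width: 84.8
grasp_force: 0.0
time_s: 5.35
ee_pos: [531.3, 36.0, 330.7]
ee_rot: [1.0, -0.0, 0.0, 0.0]
wrist_force: [1.4, 0.1, -0.5]
width: 85.0
grasp_force: 0.0
time_s: 5.52
ee_pos: [531.0, 36.8, 330.1]
ee_rot: [1.0, 0.002, -0.0, -0.001]
wrist_force: [0.1, -0.1, -0.8]
width: 85.0
grasp_force: 0.0
t 5.52 tcp [531.   36.8 330.1] w 85.0 shift(final axes) [-0.001   0.0018  0.0001] turn [-0.001  0.     0.004]
round 657 [480.   42.8 145.1] rect 479.6 43.0 [37.  36.7]
square 446 [548.1  92.  133.1] rect 547.7 92.1 [29.2 28.7]
cone 288 [527.4 -25.2 140. ] rect 527.2 -25.6 [23.1 22.6]
jar 1030 [538.5  33.6  53.1] rect 538.3 33.9 [53.8 53.6]
```

View pics/w1.png

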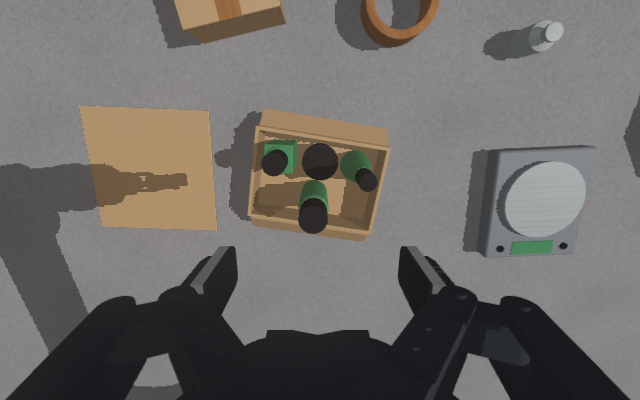

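```bash
python3 -m crank '[{"angular":[0,0,0],"xyz":[0.0042,-0.0138,0.02],"grip":0.07},{"angular":[0,0,0],"xyz":[0.0042,-0.0138,0.02],"grip":0.07},{"angular":[0,0,0],"xyz":[0.0042,-0.0138,0.025],"grip":0.07},{"angular":[0,0,0],"xyz":[0.0042,-0.0138,0.025],"grip":0.07},{"angular":[0,0,0],"xyz":[0,0,0.03],"grip":0.07}]' 30
python3 -m crank '[{"angular":[0,0,0],"xyz":[0,0,0],"grip":0.07},{"angular":[0,0,0],"xyz":[0,0,0],"grip":0.07}]'
python3 - <<'E'
from h import *
im=cv2.imread("pics/w1.png")
c=bot.calibration("wrist"); K=np.array(c["intrinsics"],float).reshape(3,3); D=np.array(c["dist_coeffs"],float)
W=np.eye(4); W[:3,:3]=R.from_quat([1,0.002,0,-0.001]).as_matrix(); W[:3,3]=[531,36.8,330.1]; T=W@np.array(c["mount"],float)
p=atz([(80,107),(210,110),(217,230),(103,226)],4,K,D,T); print(np.round(p,1),p.mean(0))
g=cv2.cvtColor(im,cv2.COLOR_BGR2GRAY); m=np.zeros_like(g); m[155:240,490:592]=(g[155:240,490:592]>128)
m=cv2.morphologyEx(m,cv2.MORPH_OPEN,np.ones((3,3)))
n,l,st,_=cv2.connectedComponentsWithStats(m); k=1+st[1:,4].argmax(); print(st[k])
ct=max(cv2.findContours((l==k).astype(np.uint8),0,1)[0],key=len)[:,0]; q=atz(ct,42,K,D,T); print("pan",cv2.fitEllipse(q[:,:2].astype(np.float32)),cv2.minEnclosingCircle(q[:,:2].astype(np.float32)))
rem(547.8,92,190); caps("w2")
E
```

```text
time_s: 5.98
ee_pos: [548.2, 91.0, 210.4]
ee_rot: [1.0, 0.0, 0.001, -0.0]
wrist_force: [0.0, 0.5, 0.2]
width: 69.9
grasp_force: 0.0
time_s: 6.15
ee_pos: [546.8, 87.7, 209.8]
ee_rot: [1.0, -0.001, -0.001, 0.0]
wrist_force: [0.1, -0.0, 0.3]
width: 69.8
grasp_force: 0.0
[[618.6 421.6   4. ]
 [614.3 211.3   4. ]
 [405.  220.9   4. ]
 [411.9 429.2   4. ]] [512.43490475 320.73154714   4.        ]
[ 497  155   95   85 6612]
pan ((480.1973571777344, -340.3430480957031), (135.2582244873047, 183.2967529296875), 150.36346435546875) ((477.8343505859375, -338.298583984375), 115.02482604980469)
t 6.15 tcp [546.8  87.7 209.8] w 69.8 shift(final axes) [ 0.001  -0.0043  0.0198] turn [ 0.001  0.003 -0.002]
round 1210 [480.2  44.8 145.1] rect 478.4 45.1 [38.8 32.5]
square 950 [548.6  92.2 133. ] rect 547.9 92.1 [29.5 28.5]
cone 627 [527.9 -24.5 139.9] rect 527.3 -25.1 [23.6 23.4]
jar 1863 [538.9  33.8  53.1] rect 538.4 33.6 [54.8 54.9]
```

```bash
for i in 1 2 3 4; do python3 -m crank '[{"angular":[0,0,0],"xyz":[0,0,0],"grip":0.06}]' | grep ee_; done; python3 - <<'E'
from h import *
s=bot.sense();print(s["ee_pos"],s["qd"]); rem(547.8,92,190); print(bot.sense()["ee_pos"])
E
```

```text
ee_pos: [548.6, 88.6, 212.5]
ee_rot: [1.0, -0.001, 0.001, 0.0]
ee_pos: [548.6, 88.9, 212.5]
ee_rot: [1.0, -0.001, 0.002, 0.0]
ee_pos: [548.4, 89.1, 211.9]
ee_rot: [1.0, -0.001, 0.001, 0.0]
ee_pos: [548.1, 89.3, 211.4]
ee_rot: [1.0, -0.0, 0.001, 0.0]
[548.07270794  89.33863034 211.38007037] [-0.00098342  0.00493373  0.00030985  0.00711251 -0.00012835 -0.00187003
 -0.00028462]
t 6.53 tcp [548.1  89.3 211.4] w 60.0 shift(final axes) [-0.0003 -0.0027  0.0214] turn [ 0.    -0.002 -0.001]
[548.07270794  89.33863034 211.38007037]
```

```bash
python3 -m crank '[{"angular":[0,0,0],"xyz":[0,-0.0025,0.01],"grip":0.06},{"angular":[0,0,0],"xyz":[0,0,0.02],"grip":0.06},{"angular":[0,0,0],"xyz":[0,0,0.02],"grip":0.06},{"angular":[0,0,0],"xyz":[0,0,0.015],"grip":0.06},{"angular":[0,0,0],"xyz":[0,0,0.015],"grip":0.06}]'
python3 -m crank '[{"angular":[0,0,0],"xyz":[0,0,0.01],"grip":0.06},{"angular":[0,0,0],"xyz":[0,0,0.01],"grip":0.06},{"angular":[0,0,0],"xyz":[0,0,0.006],"grip":0.06},{"angular":[0,0,0],"xyz":[0,0,0.003],"grip":0.06},{"angular":[0,0,0],"xyz":[0,0,0],"grip":0.05}]'
python3 -m crank '[{"angular":[0,0,0],"xyz":[0,0,0],"grip":0.05},{"angular":[0,0,0],"xyz":[0,0,0],"grip":0.05},{"angular":[0,0,0],"xyz":[0,0,0],"grip":0.05},{"angular":[0,0,0],"xyz":[0,0,0],"grip":0.05},{"angular":[0,0,0],"xyz":[0,0,0],"grip":0.05}]'
python3 - <<'E'
from h import *
rem(547.8,92,102); caps("w3")
E
```

```text
time_s: 6.95
ee_pos: [547.1, 92.2, 128.7]
ee_rot: [1.0, -0.0, -0.0, -0.0]
wrist_force: [0.6, 0.3, -0.3]
width: 60.0
grasp_force: 0.0
time_s: 7.37
ee_pos: [547.5, 92.1, 100.9]
ee_rot: [1.0, -0.0, -0.0, -0.0]
wrist_force: [-1.0, -0.1, 0.7]
width: 50.3
grasp_force: 0.0
time_s: 7.78
ee_pos: [547.8, 92.0, 101.7]
ee_rot: [1.0, -0.0, 0.0, 0.0]
wrist_force: [0.1, 0.2, 0.3]
width: 49.9
grasp_force: 0.0
t 7.78 tcp [547.8  92.  101.7] w 49.9 shift(final axes) [-0.      0.     -0.0003] turn [ 0.    -0.001 -0.   ]
round 37 [494.4  31.6 138.1] rect 493.8 31.1 [10.4  1.7]
square 2932 [549.3  92.3 133. ] rect 548.2 92.2 [29.9 28.8]
cone 1976 [528.8 -23.6 139.8] rect 527.6 -24.9 [24.6 23.5]
jar 3438 [542.6  32.1  53.1] rect 541.1 32.3 [55.8 49.1]
```

View pics/w3.png

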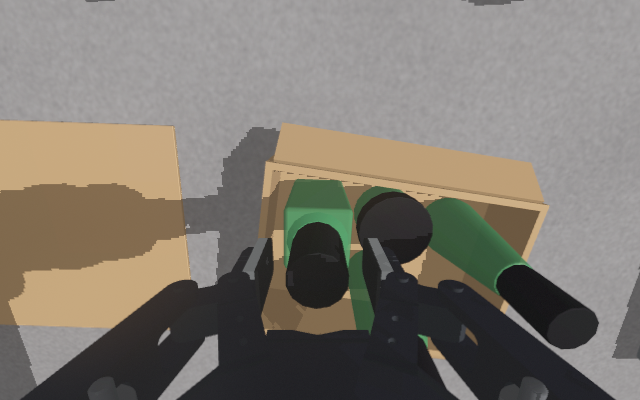

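```bash
python3 -m crank '[{"angular":[0,0,0],"xyz":[0,0,0],"grip":0.04},{"angular":[0,0,0],"xyz":[0,0,0],"grip":0.034},{"angular":[0,0,0],"xyz":[0,0,0],"grip":0.031},{"angular":[0,0,0],"xyz":[0,0,0],"grip":0.028},{"angular":[0,0,0],"xyz":[0,0,0],"grip":0.024}]' 30
python3 -m crank '[{"angular":[0,0,0],"xyz":[0,0,0],"grip":0.02},{"angular":[0,0,0],"xyz":[0,0,0],"grip":0.02},{"angular":[0,0,0],"xyz":[0,0,0],"grip":0.02},{"angular":[0,0,0],"xyz":[0,0,0],"grip":0.02}]'
python3 -m crank '[{"angular":[0,0,0],"xyz":[0,0,-0.005],"grip":0.02},{"angular":[0,0,0],"xyz":[0,0,-0.01],"grip":0.02},{"angular":[0,0,0],"xyz":[0,0,-0.01],"grip":0.02},{"angular":[0,0,0],"xyz":[0,0,-0.015],"grip":0.02},{"angular":[0,0,0],"xyz":[0,0,-0.02],"grip":0.02}]'
```

```text
time_s: 8.25
ee_pos: [547.6, 92.1, 101.5]
ee_rot: [1.0, -0.0, 0.0, -0.0]
wrist_force: [-1.1, 0.3, 2.3]
width: 28.6
grasp_force: 29.6
time_s: 8.58
ee_pos: [547.7, 92.1, 101.5]
ee_rot: [1.0, -0.0, 0.0, -0.0]
wrist_force: [-1.0, 0.3, 1.6]
width: 29.1
grasp_force: 29.7
time_s: 9.0
ee_pos: [546.9, 91.8, 161.8]
ee_rot: [1.0, -0.0, -0.001, 0.0]
wrist_force: [0.0, 0.6, -2.7]
width: 28.8
grasp_force: 29.9
```

```bash
python3 -m crank '[{"angular":[0,0,0],"xyz":[0,0,-0.015],"grip":0.02},{"angular":[0,0,0],"xyz":[0,0,-0.015],"grip":0.02},{"angular":[0,0,0],"xyz":[0.0024,-0.012,0],"grip":0.02},{"angular":[0,0,0],"xyz":[0.0024,-0.02,0],"grip":0.02},{"angular":[0,0,0],"xyz":[0.0024,-0.026,0],"grip":0.02}]' | head -2
python3 -m crank '[{"angular":[0,0,0],"xyz":[0.0024,-0.026,0],"grip":0.02},{"angular":[0,0,0],"xyz":[0.0024,-0.026,0],"grip":0.02},{"angular":[0,0,0],"xyz":[0.0024,-0.026,0],"grip":0.02},{"angular":[0,0,0],"xyz":[0.0024,-0.026,0],"grip":0.02},{"angular":[0,0,0],"xyz":[0.0024,-0.02,0],"grip":0.02}]' | head -2
python3 -m crank '[{"angular":[0,0,0],"xyz":[0.0024,-0.016,0],"grip":0.02},{"angular":[0,0,0],"xyz":[0.0024,-0.01,0.01],"grip":0.02},{"angular":[0,0,0],"xyz":[0,0,0.02],"grip":0.02},{"angular":[0,0,0],"xyz":[0,0,0.02],"grip":0.02},{"angular":[0,0,0],"xyz":[0,0,0.015],"grip":0.02}]' | head -2
python3 -m crank '[{"angular":[0,0,0],"xyz":[0,0,0.01],"grip":0.02},{"angular":[0,0,0],"xyz":[0,0,0.006],"grip":0.02},{"angular":[0,0,0],"xyz":[0,0,0],"grip":0.02},{"angular":[0,0,0],"xyz":[0,0,0],"grip":0.02},{"angular":[0,0,0],"xyz":[0,0,0],"grip":0.02}]'
python3 - <<'E'
from h import *
rem(572,300,101)
im,d,K,D,T=cam("wrist"); cv2.imwrite("pics/w4.png",im)
E
```

```text
time_s: 9.42
ee_pos: [555.6, 148.6, 192.7]
time_s: 9.83
ee_pos: [566.6, 276.4, 192.4]
time_s: 10.25
ee_pos: [571.4, 299.2, 124.5]
time_s: 10.67
ee_pos: [572.2, 300.3, 111.5]
ee_rot: [1.0, -0.0, 0.001, -0.0]
wrist_force: [-0.1, -0.2, -2.0]
width: 29.2
grasp_force: 30.0
t 10.67 tcp [572.2 300.3 111.5] w 29.2 shift(final axes) [-0.0002  0.0003  0.0105] turn [-0.001 -0.001 -0.   ]
```

View pics/w4.png

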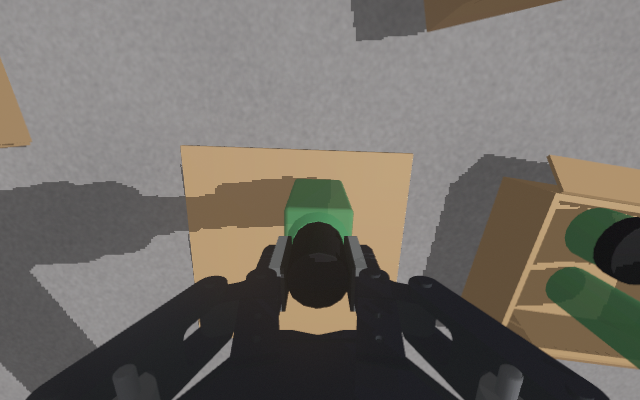

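```bash
python3 -m crank '[{"angular":[0,0,0],"xyz":[0,0,0.004],"grip":0.02},{"angular":[0,0,0],"xyz":[0,0,0.003],"grip":0.02},{"angular":[0,0,0],"xyz":[0,0,0.001],"grip":0.02},{"angular":[0,0,0],"xyz":[0,0,0.001],"grip":0.02},{"angular":[0,0,0],"xyz":[0,0,0.0005],"grip":0.02}]'
python3 -m crank '[{"angular":[0,0,0],"xyz":[0,0,0.0005],"grip":0.02},{"angular":[0,0,0],"xyz":[0,0,0],"grip":0.02},{"angular":[0,0,0],"xyz":[0,0,0],"grip":0.02}]'
```

```text
time_s: 11.13
ee_pos: [571.6, 300.0, 100.7]
ee_rot: [1.0, -0.0, -0.0, 0.0]
wrist_force: [-0.4, -0.1, -2.3]
width: 29.3
grasp_force: 30.1
time_s: 11.38
ee_pos: [571.7, 300.1, 100.5]
ee_rot: [1.0, -0.0, 0.0, -0.0]
wrist_force: [-0.4, 0.1, -0.8]
width: 29.1
grasp_force: 30.1
```

```bash
python3 -m crank '[{"angular":[0,0,0],"xyz":[0,0,0.0005],"grip":0.02},{"angular":[0,0,0],"xyz":[0,0,0],"grip":0.02},{"angular":[0,0,0],"xyz":[0,0,0],"grip":0.031},{"angular":[0,0,0],"xyz":[0,0,0],"grip":0.035},{"angular":[0,0,0],"xyz":[0,0,0],"grip":0.04}]'
python3 -m crank '[{"angular":[0,0,0],"xyz":[0,0,0],"grip":0.05},{"angular":[0,0,0],"xyz":[0,0,0],"grip":0.055},{"angular":[0,0,0],"xyz":[0,0,-0.01],"grip":0.055},{"angular":[0,0,0],"xyz":[0,0,-0.02],"grip":0.055},{"angular":[0,0,0],"xyz":[0,0,-0.03],"grip":0.055}]'
python3 -m crank '[{"angular":[0,0,0],"xyz":[0,0,-0.035],"grip":0.06},{"angular":[0,0,0],"xyz":[0,0,-0.01],"grip":0.06}]'
python3 - <<'E'
from h import *
rem(479.3,43.2,200)
E
```

```text
time_s: 11.8
ee_pos: [571.7, 300.1, 99.8]
ee_rot: [1.0, -0.0, 0.0, -0.0]
wrist_force: [0.6, -0.7, 0.2]
width: 40.0
grasp_force: 0.0
time_s: 12.22
ee_pos: [570.4, 299.2, 158.7]
ee_rot: [1.0, 0.0, -0.002, 0.001]
wrist_force: [0.9, -0.5, 1.0]
width: 55.2
grasp_force: 0.0
time_s: 12.38
ee_pos: [573.1, 301.6, 211.2]
ee_rot: [1.0, 0.0, 0.003, -0.002]
wrist_force: [0.1, 1.3, 1.1]
width: 60.3
grasp_force: 0.0
t 12.38 tcp [573.1 301.6 211.2] w 60.3 shift(final axes) [-0.0938  0.2584  0.0112] turn [-0.003 -0.006  0.   ]
```

```bash
for i in 1 2; do python3 -m crank '[{"angular":[0,0,0],"xyz":[-0.0084,0.0234,0],"grip":0.06},{"angular":[0,0,0],"xyz":[-0.0084,0.0234,0],"grip":0.06},{"angular":[0,0,0],"xyz":[-0.0084,0.0234,0],"grip":0.06},{"angular":[0,0,0],"xyz":[-0.0084,0.0234,0],"grip":0.06},{"angular":[0,0,0],"xyz":[-0.0084,0.0234,0],"grip":0.06}]' | head -2; done
python3 -m crank '[{"angular":[0,0,0],"xyz":[-0.0084,0.0234,0],"grip":0.06},{"angular":[0,0,0],"xyz":[0,0,0.01],"grip":0.06},{"angular":[0,0,0],"xyz":[0,0,0.015],"grip":0.06},{"angular":[0,0,0],"xyz":[0,0,0.01],"grip":0.06},{"angular":[0,0,0],"xyz":[0,0,0.005],"grip":0.06}]' | head -2
python3 -m crank '[{"angular":[0,0,0],"xyz":[0,0,0],"grip":0.06},{"angular":[0,0,0],"xyz":[0,0,0],"grip":0.06},{"angular":[0,0,0],"xyz":[0,0,0],"grip":0.06},{"angular":[0,0,0],"xyz":[0,0,0],"grip":0.06}]' | head -2
python3 - <<'E'
from h import *
rem(479.6,43,114); caps("w5")
E
```

```text
time_s: 12.8
ee_pos: [529.2, 182.2, 205.6]
time_s: 13.22
ee_pos: [487.2, 65.2, 205.7]
time_s: 13.63
ee_pos: [478.7, 43.0, 163.9]
time_s: 13.97
ee_pos: [479.6, 43.0, 165.5]
t 13.97 tcp [479.6  43.  165.5] w 59.9 shift(final axes) [-0.     -0.      0.0515] turn [-0.    -0.001  0.   ]
round 2505 [480.5  42.9 145.1] rect 479.6 43.0 [37.6 36.8]
square 0
cone 1201 [527.6 -24.7 139.9] rect 527.4 -25.2 [23.4 23.1]
jar 3035 [538.7  33.5  53. ] rect 537.9 33.4 [54.4 54.5]
```

```bash
python3 -m crank '[{"angular":[0,0,0],"xyz":[0,0,0.015],"grip":0.06},{"angular":[0,0,0],"xyz":[0,0,0.015],"grip":0.06},{"angular":[0,0,0],"xyz":[0,0,0.012],"grip":0.06},{"angular":[0,0,0],"xyz":[0,0,0.007],"grip":0.06},{"angular":[0,0,0],"xyz":[0,0,0.0025],"grip":0.055}]'
python3 -m crank '[{"angular":[0,0,0],"xyz":[0,0,0],"grip":0.05},{"angular":[0,0,0],"xyz":[0,0,0],"grip":0.046},{"angular":[0,0,0],"xyz":[0,0,0],"grip":0.042},{"angular":[0,0,0],"xyz":[0,0,0],"grip":0.039},{"angular":[0,0,0],"xyz":[0,0,0],"grip":0.036}]'
python3 -m crank '[{"angular":[0,0,0],"xyz":[0,0,0],"grip":0.03},{"angular":[0,0,0],"xyz":[0,0,0],"grip":0.03},{"angular":[0,0,0],"xyz":[0,0,0],"grip":0.03},{"angular":[0,0,0],"xyz":[0,0,0],"grip":0.03}]'
```

```text
time_s: 14.43
ee_pos: [478.6, 42.6, 112.3]
ee_rot: [1.0, -0.0, -0.001, -0.0]
wrist_force: [-0.2, -0.1, -0.3]
width: 54.9
grasp_force: 0.0
time_s: 14.85
ee_pos: [479.7, 42.8, 114.1]
ee_rot: [1.0, -0.0, 0.001, -0.0]
wrist_force: [-1.2, 0.0, 4.0]
width: 37.0
grasp_force: 29.8
time_s: 15.18
ee_pos: [479.7, 42.8, 114.0]
ee_rot: [1.0, -0.0, 0.001, 0.0]
wrist_force: [-1.1, 0.7, 5.6]
width: 37.2
grasp_force: 30.0
```

```bash
python3 -m crank '[{"angular":[0,0,0],"xyz":[0,0,-0.005],"grip":0.03},{"angular":[0,0,0],"xyz":[0,0,-0.015],"grip":0.03},{"angular":[0,0,0],"xyz":[0,0,-0.02],"grip":0.03},{"angular":[0,0,0],"xyz":[0,0,-0.02],"grip":0.03},{"angular":[0,0,0],"xyz":[0,0,-0.02],"grip":0.03}]' | grep -v rot
for i in 1 2; do python3 -m crank '[{"angular":[0,0,0],"xyz":[-0.0023,-0.0214,0],"grip":0.03},{"angular":[0,0,0],"xyz":[-0.0023,-0.0214,0],"grip":0.03},{"angular":[0,0,0],"xyz":[-0.0023,-0.0214,0],"grip":0.03},{"angular":[0,0,0],"xyz":[-0.0023,-0.0214,0],"grip":0.03},{"angular":[0,0,0],"xyz":[-0.0023,-0.0214,0],"grip":0.03}]' | head -2; done
python3 -m crank '[{"angular":[0,0,0],"xyz":[-0.0023,-0.0214,0],"grip":0.03},{"angular":[0,0,0],"xyz":[-0.0023,-0.0214,0],"grip":0.03},{"angular":[0,0,0],"xyz":[0,0,0.015],"grip":0.03},{"angular":[0,0,0],"xyz":[0,0,0.02],"grip":0.03},{"angular":[0,0,0],"xyz":[0,0,0.02],"grip":0.03}]' | head -2
python3 -m crank '[{"angular":[0,0,0],"xyz":[0,0,0.012],"grip":0.03},{"angular":[0,0,0],"xyz":[0,0,0.006],"grip":0.03},{"angular":[0,0,0],"xyz":[0,0,0],"grip":0.03},{"angular":[0,0,0],"xyz":[0,0,0],"grip":0.03},{"angular":[0,0,0],"xyz":[0,0,0],"grip":0.03}]'
python3 -m crank '[{"angular":[0,0,0],"xyz":[0,0,0],"grip":0.03},{"angular":[0,0,0],"xyz":[0,0,0.003],"grip":0.03},{"angular":[0,0,0],"xyz":[0,0,0.001],"grip":0.03},{"angular":[0,0,0],"xyz":[0,0,0.001],"grip":0.03},{"angular":[0,0,0],"xyz":[0,0,0],"grip":0.03}]'
```

```text
time_s: 15.6
ee_pos: [478.6, 42.6, 194.0]
wrist_force: [0.1, -0.5, -2.1]
width: 37.4
grasp_force: 30.5
time_s: 16.02
ee_pos: [467.1, 150.4, 193.3]
time_s: 16.43
ee_pos: [455.7, 257.4, 193.2]
time_s: 16.85
ee_pos: [451.4, 299.9, 137.8]
time_s: 17.27
ee_pos: [452.2, 299.9, 121.5]
ee_rot: [1.0, -0.0, 0.001, -0.0]
wrist_force: [0.7, -0.1, -2.1]
width: 37.2
grasp_force: 30.8
time_s: 17.68
ee_pos: [451.6, 299.4, 115.2]
ee_rot: [1.0, -0.0, -0.0, 0.0]
wrist_force: [-0.1, -0.1, -3.0]
width: 37.1
grasp_force: 30.9
```

```bash
python3 -m crank '[{"angular":[0,0,0],"xyz":[0,0,0.001],"grip":0.03},{"angular":[0,0,0],"xyz":[0,0,0.001],"grip":0.03},{"angular":[0,0,0],"xyz":[0,0,0.001],"grip":0.03},{"angular":[0,0,0],"xyz":[0,0,0.0005],"grip":0.03},{"angular":[0,0,0],"xyz":[0,0,0],"grip":0.03}]'
python3 -m crank '[{"angular":[0,0,0],"xyz":[0,0,0.0003],"grip":0.03},{"angular":[0,0,0],"xyz":[0,0,0],"grip":0.03},{"angular":[0,0,0],"xyz":[0,0,0],"grip":0.03}]'
```

```text
time_s: 18.1
ee_pos: [452.2, 299.8, 113.1]
ee_rot: [1.0, -0.0, 0.001, -0.0]
wrist_force: [-2.3, -2.8, 9.3]
width: 37.4
grasp_force: 32.1
time_s: 18.35
ee_pos: [452.3, 299.9, 113.1]
ee_rot: [1.0, -0.0, 0.001, -0.0]
wrist_force: [-3.6, -2.1, 11.8]
width: 36.6
grasp_force: 32.4
```

```bash
python3 -m crank '[{"angular":[0,0,0],"xyz":[0,0,-0.0006],"grip":0.03},{"angular":[0,0,0],"xyz":[0,0,0],"grip":0.039},{"angular":[0,0,0],"xyz":[0,0,0],"grip":0.042},{"angular":[0,0,0],"xyz":[0,0,0],"grip":0.048},{"angular":[0,0,0],"xyz":[0,0,0],"grip":0.055}]'
python3 -m crank '[{"angular":[0,0,0],"xyz":[0,0,0],"grip":0.06},{"angular":[0,0,0],"xyz":[0,0,-0.01],"grip":0.06},{"angular":[0,0,0],"xyz":[0,0,-0.02],"grip":0.06},{"angular":[0,0,0],"xyz":[0,0,-0.03],"grip":0.06},{"angular":[0,0,0],"xyz":[0,0,-0.03],"grip":0.06}]'
python3 - <<'E'
from h import *
rem(527.5,-25.3,200)
im,*_=cam("scene"); cv2.imwrite("pics/s1.png",cv2.resize(im[80:240,280:480],(800,640),interpolation=cv2.INTER_CUBIC)[:600])
E
```

```text
time_s: 18.77
ee_pos: [451.6, 299.5, 112.0]
ee_rot: [1.0, -0.0, -0.0, -0.0]
wrist_force: [-1.1, -0.3, -0.5]
width: 54.7
grasp_force: 0.0
time_s: 19.18
ee_pos: [451.0, 299.4, 203.4]
ee_rot: [1.0, 0.0, -0.001, 0.0]
wrist_force: [1.9, 0.9, -0.3]
width: 60.1
grasp_force: 0.0
t 19.18 tcp [451.  299.4 203.4] w 60.1 shift(final axes) [0.0765 0.3247 0.0034] turn [0.    0.001 0.   ]
```

View pics/s1.png

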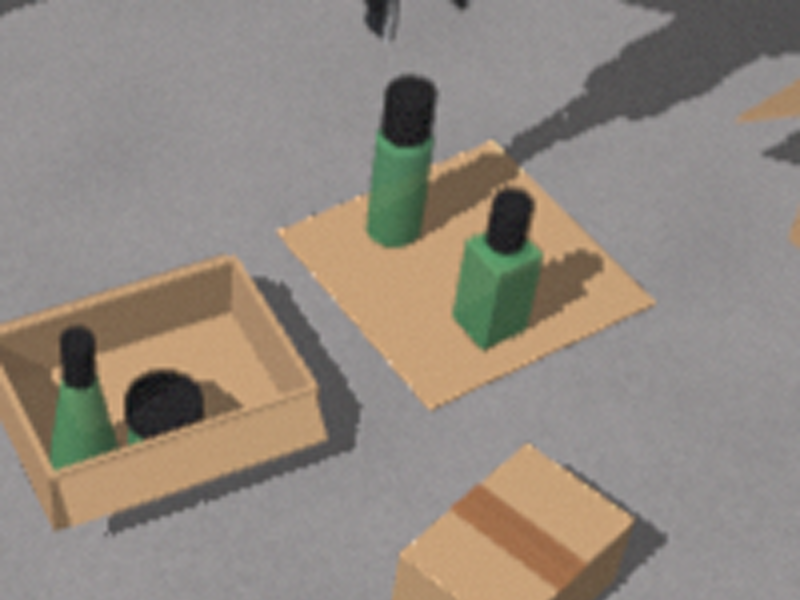

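```bash
for i in 1 2; do python3 -m crank '[{"angular":[0,0,0],"xyz":[0.0054,0.0232,0],"grip":0.06},{"angular":[0,0,0],"xyz":[0.0054,0.0232,0],"grip":0.06},{"angular":[0,0,0],"xyz":[0.0054,0.0232,0],"grip":0.06},{"angular":[0,0,0],"xyz":[0.0054,0.0232,0],"grip":0.06},{"angular":[0,0,0],"xyz":[0.0054,0.0232,0],"grip":0.06}]' | head -2; done
python3 -m crank '[{"angular":[0,0,0],"xyz":[0.0054,0.0232,0],"grip":0.06},{"angular":[0,0,0],"xyz":[0.0054,0.0232,0],"grip":0.06},{"angular":[0,0,0],"xyz":[0.0054,0.0232,0],"grip":0.06},{"angular":[0,0,0],"xyz":[0.0054,0.0232,0],"grip":0.06},{"angular":[0,0,0],"xyz":[0,0,0.01],"grip":0.06}]' | head -2
python3 -m crank '[{"angular":[0,0,0],"xyz":[0,0,0.015],"grip":0.055},{"angular":[0,0,0],"xyz":[0,0,0.012],"grip":0.05},{"angular":[0,0,0],"xyz":[0,0,0],"grip":0.05},{"angular":[0,0,0],"xyz":[0,0,0],"grip":0.05},{"angular":[0,0,0],"xyz":[0,0,0],"grip":0.05}]' | head -2
python3 -m crank '[{"angular":[0,0,0],"xyz":[0,0,0],"grip":0.05},{"angular":[0,0,0],"xyz":[0,0,0],"grip":0.05}]' | head -2
python3 - <<'E'
from h import *
rem(527.4,-25.2,109); caps("w6")
E
```

```text
time_s: 19.65
ee_pos: [478.8, 182.5, 202.8]
time_s: 20.07
ee_pos: [505.8, 66.5, 202.9]
time_s: 20.48
ee_pos: [528.9, -30.7, 193.9]
time_s: 20.9
ee_pos: [527.5, -24.8, 165.8]
time_s: 21.07
ee_pos: [527.6, -25.1, 165.9]
t 21.07 tcp [527.6 -25.1 165.9] w 50.0 shift(final axes) [-0.0002  0.0001  0.0569] turn [ 0.    -0.001  0.   ]
round 0
square 0
cone 955 [528.1 -25.3 140. ] rect 527.4 -25.2 [23.  23.2]
jar 2606 [539.   33.2  53.1] rect 538.6 33.5 [55.5 54.8]
```

```bash
python3 -m crank '[{"angular":[0,0,0],"xyz":[0,0,0.015],"grip":0.05},{"angular":[0,0,0],"xyz":[0,0,0.018],"grip":0.05},{"angular":[0,0,0],"xyz":[0,0,0.014],"grip":0.05},{"angular":[0,0,0],"xyz":[0,0,0.007],"grip":0.05},{"angular":[0,0,0],"xyz":[0,0,0.003],"grip":0.04}]' | head -2
python3 -m crank '[{"angular":[0,0,0],"xyz":[0,0,0],"grip":0.036},{"angular":[0,0,0],"xyz":[0,0,0],"grip":0.033},{"angular":[0,0,0],"xyz":[0,0,0],"grip":0.03},{"angular":[0,0,0],"xyz":[0,0,0],"grip":0.027},{"angular":[0,0,0],"xyz":[0,0,0],"grip":0.024}]'
python3 -m crank '[{"angular":[0,0,0],"xyz":[0,0,0],"grip":0.02},{"angular":[0,0,0],"xyz":[0,0,0],"grip":0.018},{"angular":[0,0,0],"xyz":[0,0,0],"grip":0.018},{"angular":[0,0,0],"xyz":[0,0,0],"grip":0.018}]'
```

```text
time_s: 21.53
ee_pos: [526.7, -25.3, 107.3]
time_s: 21.95
ee_pos: [527.5, -25.3, 108.7]
ee_rot: [1.0, -0.0, 0.0, 0.0]
wrist_force: [0.2, 0.5, 0.1]
width: 23.7
grasp_force: 0.2
time_s: 22.28
ee_pos: [527.7, -25.3, 108.8]
ee_rot: [1.0, -0.0, 0.001, 0.0]
wrist_force: [-0.7, -0.5, 6.1]
width: 23.1
grasp_force: 29.5
```

```bash
python3 -m crank '[{"angular":[0,0,0],"xyz":[0,0,-0.005],"grip":0.018},{"angular":[0,0,0],"xyz":[0,0,-0.015],"grip":0.018},{"angular":[0,0,0],"xyz":[0,0,-0.02],"grip":0.018},{"angular":[0,0,0],"xyz":[0,0,-0.02],"grip":0.018},{"angular":[0,0,0],"xyz":[0,0,-0.02],"grip":0.018}]' | grep -v rot
for i in 1 2; do python3 -m crank '[{"angular":[0,0,0],"xyz":[-0.0012,-0.0213,0],"grip":0.018},{"angular":[0,0,0],"xyz":[-0.0012,-0.0213,0],"grip":0.018},{"angular":[0,0,0],"xyz":[-0.0012,-0.0213,0],"grip":0.018},{"angular":[0,0,0],"xyz":[-0.0012,-0.0213,0],"grip":0.018},{"angular":[0,0,0],"xyz":[-0.0012,-0.0213,0],"grip":0.018}]' | head -2; done
python3 -m crank '[{"angular":[0,0,0],"xyz":[-0.0012,-0.0213,0],"grip":0.018},{"angular":[0,0,0],"xyz":[-0.0012,-0.0213,0],"grip":0.018},{"angular":[0,0,0],"xyz":[-0.0012,-0.0213,0],"grip":0.018},{"angular":[0,0,0],"xyz":[0,0,0.015],"grip":0.018},{"angular":[0,0,0],"xyz":[0,0,0.02],"grip":0.018}]' | head -2
python3 -m crank '[{"angular":[0,0,0],"xyz":[0,0,0.02],"grip":0.018},{"angular":[0,0,0],"xyz":[0,0,0.013],"grip":0.018},{"angular":[0,0,0],"xyz":[0,0,0.006],"grip":0.018},{"angular":[0,0,0],"xyz":[0,0,0],"grip":0.018},{"angular":[0,0,0],"xyz":[0,0,0],"grip":0.018}]' | head -2
python3 -m crank '[{"angular":[0,0,0],"xyz":[0,0,0],"grip":0.018},{"angular":[0,0,0],"xyz":[0,0,0.003],"grip":0.018},{"angular":[0,0,0],"xyz":[0,0,0.001],"grip":0.018},{"angular":[0,0,0],"xyz":[0,0,0.001],"grip":0.018},{"angular":[0,0,0],"xyz":[0,0,0],"grip":0.018}]'
python3 -m crank '[{"angular":[0,0,0],"xyz":[0,0,0.001],"grip":0.018},{"angular":[0,0,0],"xyz":[0,0,0],"grip":0.018}]'
```

```text
time_s: 22.7
ee_pos: [526.5, -25.3, 188.7]
wrist_force: [0.6, -0.2, -2.7]
width: 23.1
grasp_force: 29.6
time_s: 23.12
ee_pos: [520.6, 81.9, 188.0]
time_s: 23.53
ee_pos: [514.7, 188.4, 187.9]
time_s: 23.95
ee_pos: [511.7, 253.9, 154.1]
time_s: 24.37
ee_pos: [511.8, 251.6, 114.6]
time_s: 24.78
ee_pos: [511.6, 251.5, 109.1]
ee_rot: [1.0, -0.0, -0.0, 0.0]
wrist_force: [0.5, 0.8, -2.5]
width: 23.0
grasp_force: 29.9
time_s: 24.95
ee_pos: [511.6, 251.5, 108.0]
ee_rot: [1.0, -0.0, -0.0, 0.0]
wrist_force: [0.4, -0.5, -2.8]
width: 23.1
grasp_force: 29.9
```

```bash
python3 -m crank '[{"angular":[0,0,0],"xyz":[0,0,0.0005],"grip":0.018},{"angular":[0,0,0],"xyz":[0,0,0.0005],"grip":0.018},{"angular":[0,0,0],"xyz":[0,0,0],"grip":0.018}]'
python3 -m crank '[{"angular":[0,0,0],"xyz":[0,0,0],"grip":0.018},{"angular":[0,0,0],"xyz":[0,0,0.0003],"grip":0.018},{"angular":[0,0,0],"xyz":[0,0,0],"grip":0.018}]'
```

```text
time_s: 25.2
ee_pos: [512.0, 251.7, 107.9]
ee_rot: [1.0, -0.0, 0.0, -0.0]
wrist_force: [-1.5, -1.4, 4.5]
width: 22.9
grasp_force: 30.6
time_s: 25.45
ee_pos: [512.1, 251.8, 107.9]
ee_rot: [1.0, -0.0, 0.001, -0.0]
wrist_force: [-2.7, -1.0, 8.9]
width: 23.2
grasp_force: 30.9
```

```bash
python3 -m crank '[{"angular":[0,0,0],"xyz":[0,0,-0.0006],"grip":0.018},{"angular":[0,0,0],"xyz":[0,0,0],"grip":0.025},{"angular":[0,0,0],"xyz":[0,0,0],"grip":0.028},{"angular":[0,0,0],"xyz":[0,0,0],"grip":0.035},{"angular":[0,0,0],"xyz":[0,0,0],"grip":0.045}]' | grep -v rot
python3 -m crank '[{"angular":[0,0,0],"xyz":[0,0,0],"grip":0.05},{"angular":[0,0,0],"xyz":[0,0,-0.01],"grip":0.05},{"angular":[0,0,0],"xyz":[0,0,-0.02],"grip":0.05},{"angular":[0,0,0],"xyz":[0,0,-0.03],"grip":0.05},{"angular":[0,0,0],"xyz":[0,0,-0.03],"grip":0.05}]' | head -2
for i in 1 2; do python3 -m crank '[{"angular":[0,0,0],"xyz":[0.0026,0.0218,0],"grip":0.06},{"angular":[0,0,0],"xyz":[0.0026,0.0218,0],"grip":0.06},{"angular":[0,0,0],"xyz":[0.0027,0.0218,0],"grip":0.08},{"angular":[0,0,0],"xyz":[0.0027,0.0218,0],"grip":0.085},{"angular":[0,0,0],"xyz":[0.0027,0.0218,0],"grip":0.085}]' | head -2; done
python3 -m crank '[{"angular":[0,0,0],"xyz":[0,0,0.02],"grip":0.085},{"angular":[0,0,0],"xyz":[0,0,0.025],"grip":0.085},{"angular":[0,0,0],"xyz":[0,0,0.015],"grip":0.085},{"angular":[0,0,0],"xyz":[0,0,0],"grip":0.085},{"angular":[0,0,0],"xyz":[0,0,0],"grip":0.085}]' | head -2
python3 -m crank '[{"angular":[0,0,0],"xyz":[0,0,0],"grip":0.085},{"angular":[0,0,0],"xyz":[0,0,0],"grip":0.085},{"angular":[0,0,0],"xyz":[0,0,0],"grip":0.085}]' | head -2
python3 - <<'E'
from h import *
rem(538.5,33.6,27); caps("w7")
im,*_=cam("scene"); cv2.imwrite("pics/s2.png",cv2.resize(im[80:240,280:480],(640,512),interpolation=cv2.INTER_CUBIC))
E
```

```text
time_s: 25.87
ee_pos: [511.7, 251.6, 107.4]
wrist_force: [-0.2, -0.4, 0.9]
width: 44.4
grasp_force: 0.0
time_s: 26.28
ee_pos: [511.1, 251.5, 198.7]
time_s: 26.7
ee_pos: [525.0, 141.7, 198.4]
time_s: 27.12
ee_pos: [538.3, 32.6, 198.4]
time_s: 27.53
ee_pos: [538.0, 33.7, 137.8]
time_s: 27.78
ee_pos: [538.9, 33.7, 138.7]
t 27.78 tcp [538.9  33.7 138.7] w 84.8 shift(final axes) [-4.000e-04  1.000e-04  1.117e-01] turn [ 0.    -0.002 -0.   ]
round 0
square 0
cone 35 [535.1  -8.8 153.5] rect 534.3 -8.8 [ 0.6 11.4]
jar 3065 [539.1  33.5  53. ] rect 538.4 33.4 [55.2 54.8]
```

View pics/s2.png

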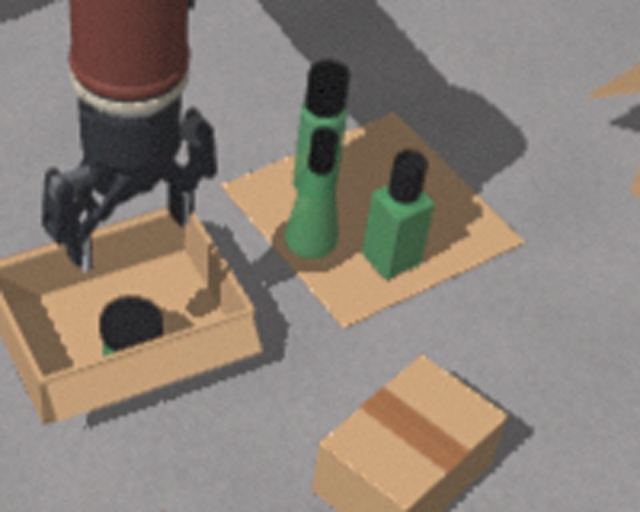

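View pics/w7.png

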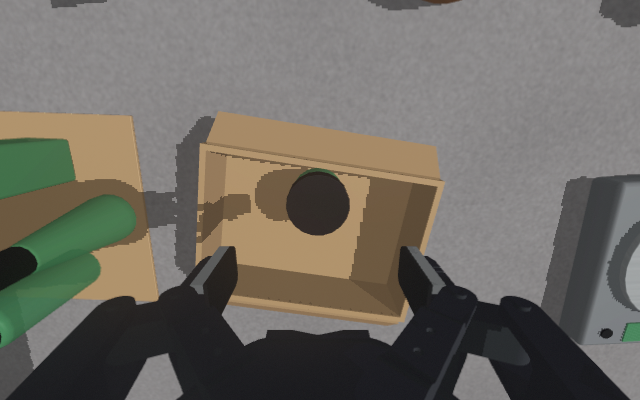

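```bash
python3 -m crank '[{"angular":[0,0,0],"xyz":[0,0,0.015],"grip":0.085},{"angular":[0,0,0],"xyz":[0,0,0.022],"grip":0.085},{"angular":[0,0,0],"xyz":[0,0,0.022],"grip":0.085},{"angular":[0,0,0],"xyz":[0,0,0.018],"grip":0.085},{"angular":[0,0,0],"xyz":[0,0,0.015],"grip":0.085}]' | grep -v rot
python3 -m crank '[{"angular":[0,0,0],"xyz":[0,0,0.012],"grip":0.085},{"angular":[0,0,0],"xyz":[0,0,0.006],"grip":0.085},{"angular":[0,0,0],"xyz":[0,0,0.0015],"grip":0.08},{"angular":[0,0,0],"xyz":[0,0,0],"grip":0.075},{"angular":[0,0,0],"xyz":[0,0,0],"grip":0.07}]' | grep -v rot
python3 -m crank '[{"angular":[0,0,0],"xyz":[0,0,0],"grip":0.066},{"angular":[0,0,0],"xyz":[0,0,0],"grip":0.062},{"angular":[0,0,0],"xyz":[0,0,0],"grip":0.059},{"angular":[0,0,0],"xyz":[0,0,0],"grip":0.056},{"angular":[0,0,0],"xyz":[0,0,0],"grip":0.053}]'
python3 -m crank '[{"angular":[0,0,0],"xyz":[0,0,0],"grip":0.048},{"angular":[0,0,0],"xyz":[0,0,0],"grip":0.048},{"angular":[0,0,0],"xyz":[0,0,0],"grip":0.048},{"angular":[0,0,0],"xyz":[0,0,0],"grip":0.048}]'
```

```text
time_s: 28.3
ee_pos: [537.8, 33.5, 44.3]
wrist_force: [0.3, -0.8, 0.0]
width: 85.3
grasp_force: 0.0
time_s: 28.72
ee_pos: [538.8, 33.7, 26.8]
wrist_force: [-0.3, 0.6, 0.4]
width: 69.7
grasp_force: 0.0
time_s: 29.13
ee_pos: [538.4, 33.7, 26.5]
ee_rot: [1.0, -0.0, 0.0, 0.0]
wrist_force: [-0.8, -0.0, 5.0]
width: 54.8
grasp_force: 30.9
time_s: 29.47
ee_pos: [538.5, 33.7, 26.6]
ee_rot: [1.0, -0.0, 0.0, 0.0]
wrist_force: [-1.9, -0.4, 6.4]
width: 55.3
grasp_force: 30.9
```

```bash
python3 -m crank '[{"angular":[0,0,0],"xyz":[0,0,-0.005],"grip":0.048},{"angular":[0,0,0],"xyz":[0,0,-0.015],"grip":0.048},{"angular":[0,0,0],"xyz":[0,0,-0.025],"grip":0.048},{"angular":[0,0,0],"xyz":[0,0,-0.03],"grip":0.048},{"angular":[0,0,0],"xyz":[0,0,-0.025],"grip":0.048}]' | grep -v rot
for i in 1 2; do python3 -m crank '[{"angular":[0,0,0],"xyz":[-0.004,0.022,-0.005],"grip":0.048},{"angular":[0,0,0],"xyz":[-0.004,0.022,-0.005],"grip":0.048},{"angular":[0,0,0],"xyz":[-0.004,0.022,-0.005],"grip":0.048},{"angular":[0,0,0],"xyz":[-0.004,0.022,-0.005],"grip":0.048},{"angular":[0,0,0],"xyz":[-0.004,0.022,-0.005],"grip":0.048}]' | head -2; done
python3 -m crank '[{"angular":[0,0,0],"xyz":[0,0,0],"grip":0.048},{"angular":[0,0,0],"xyz":[0,0,0],"grip":0.048},{"angular":[0,0,0],"xyz":[0,0,0],"grip":0.048},{"angular":[0,0,0],"xyz":[0,0,0],"grip":0.048}]'|grep -v rot
python3 - <<'E'
from h import *
rem(474,-336,200)
im,d,K,D,T=cam("wrist"); cv2.imwrite("pics/w8.png",im); np.savez("w8.npz",d=d,K=K,D=D,T=T)
P=cloud(d,K,D,T); m=(P[:,2]>38.5)&(P[:,2]<46)&(abs(P[:,0]-474)<90)&(abs(P[:,1]+336)<90); Q=P[m,:2].astype(np.float32)
print(len(Q),np.median(P[m,2]),cv2.minAreaRect(Q),cv2.minEnclosingCircle(Q))
m=(P[:,2]>24)&(P[:,2]<36)&(abs(P[:,0]-462)<130)&(abs(P[:,1]+336)<110); print(np.median(P[m,2]),cv2.minAreaRect(P[m,:2].astype(np.float32)))
E
```

```text
time_s: 29.88
ee_pos: [537.9, 33.7, 127.5]
wrist_force: [1.0, -0.9, -1.0]
width: 55.1
grasp_force: 32.3
time_s: 30.3
ee_pos: [517.6, -77.4, 151.4]
time_s: 30.72
ee_pos: [497.5, -187.4, 176.3]
time_s: 31.05
ee_pos: [498.2, -185.2, 175.8]
wrist_force: [0.2, -0.1, -2.4]
width: 55.0
grasp_force: 32.4
t 31.05 tcp [ 498.2 -185.2  175.8] w 55.0 shift(final axes) [-0.0242  0.1508 -0.0242] turn [-0.001  0.     0.001]
11176 42.129124660322475 ((475.5909118652344, -333.3509521484375), (129.08839416503906, 128.3768768310547), 10.979781150817871) ((474.94281005859375, -334.001953125), 65.84724426269531)
32.06136784120625 ((463.8838195800781, -334.3365173339844), (189.4936065673828, 159.6804656982422), 3.1723577976226807)
```

View pics/w8.png

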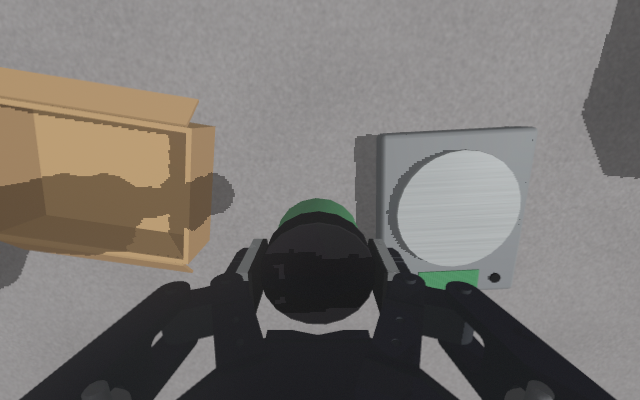

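```bash
python3 -m crank '[{"angular":[0,0,0],"xyz":[-0.0032,0.0211,0],"grip":0.048},{"angular":[0,0,0],"xyz":[-0.0032,0.0211,0],"grip":0.048},{"angular":[0,0,0],"xyz":[-0.0032,0.0211,0],"grip":0.048},{"angular":[0,0,0],"xyz":[-0.0032,0.0211,0],"grip":0.048},{"angular":[0,0,0],"xyz":[-0.0032,0.0211,0],"grip":0.048}]' | head -2
python3 -m crank '[{"angular":[0,0,0],"xyz":[-0.0032,0.0211,0],"grip":0.048},{"angular":[0,0,0],"xyz":[-0.0032,0.0211,0.01],"grip":0.048},{"angular":[0,0,0],"xyz":[0,0,0.02],"grip":0.048},{"angular":[0,0,0],"xyz":[0,0,0.02],"grip":0.048},{"angular":[0,0,0],"xyz":[0,0,0.018],"grip":0.048}]' | head -2
python3 -m crank '[{"angular":[0,0,0],"xyz":[0,0,0.015],"grip":0.048},{"angular":[0,0,0],"xyz":[0,0,0.01],"grip":0.048},{"angular":[0,0,0],"xyz":[0,0,0.006],"grip":0.048},{"angular":[0,0,0],"xyz":[0,0,0],"grip":0.048},{"angular":[0,0,0],"xyz":[0,0,0],"grip":0.048}]' | head -2
python3 -m crank '[{"angular":[0,0,0],"xyz":[0,0,0],"grip":0.048},{"angular":[0,0,0],"xyz":[0,0,0],"grip":0.048},{"angular":[0,0,0],"xyz":[0,0,0],"grip":0.048},{"angular":[0,0,0],"xyz":[0,0,0],"grip":0.048}]'
python3 - <<'E'
from h import *
rem(475.6,-333.6,63.6)
E
```

```text
time_s: 31.52
ee_pos: [482.2, -291.9, 175.8]
time_s: 31.93
ee_pos: [475.8, -333.5, 106.7]
time_s: 32.35
ee_pos: [476.1, -334.0, 77.3]
time_s: 32.68
ee_pos: [475.9, -334.3, 77.5]
ee_rot: [1.0, -0.0, 0.0, 0.0]
wrist_force: [0.4, 0.3, -2.1]
width: 54.9
grasp_force: 32.4
t 32.68 tcp [ 475.9 -334.3   77.5] w 54.9 shift(final axes) [-0.0003 -0.0007  0.0139] turn [ 0.001 -0.001 -0.   ]
```

```bash
python3 -m crank '[{"angular":[0,0,0],"xyz":[-0.0003,-0.0006,0.004],"grip":0.048},{"angular":[0,0,0],"xyz":[0,0,0.004],"grip":0.048},{"angular":[0,0,0],"xyz":[0,0,0.002],"grip":0.048},{"angular":[0,0,0],"xyz":[0,0,0.001],"grip":0.048},{"angular":[0,0,0],"xyz":[0,0,0.001],"grip":0.048}]'|grep -v rot
python3 -m crank '[{"angular":[0,0,0],"xyz":[0,0,0.001],"grip":0.048},{"angular":[0,0,0],"xyz":[0,0,0.0005],"grip":0.048},{"angular":[0,0,0],"xyz":[0,0,0],"grip":0.048},{"angular":[0,0,0],"xyz":[0,0,0],"grip":0.048}]' | grep -v rot
python3 -m crank '[{"angular":[0,0,0],"xyz":[0,0,0.0005],"grip":0.048},{"angular":[0,0,0],"xyz":[0,0,0],"grip":0.048}]'
```

```text
time_s: 33.1
ee_pos: [475.2, -333.4, 64.5]
wrist_force: [0.4, 0.2, -1.5]
width: 54.6
grasp_force: 32.4
time_s: 33.43
ee_pos: [475.4, -333.5, 63.6]
wrist_force: [-1.5, 1.6, 2.6]
width: 55.2
grasp_force: 32.7
time_s: 33.6
ee_pos: [475.4, -333.5, 63.6]
ee_rot: [1.0, -0.0, 0.0, 0.0]
wrist_force: [-3.7, 2.6, 7.6]
width: 55.0
grasp_force: 33.2
```

```bash
python3 -m crank '[{"angular":[0,0,0],"xyz":[0,0,-0.0005],"grip":0.048},{"angular":[0,0,0],"xyz":[0,0,0],"grip":0.057},{"angular":[0,0,0],"xyz":[0,0,0],"grip":0.06},{"angular":[0,0,0],"xyz":[0,0,0],"grip":0.066},{"angular":[0,0,0],"xyz":[0,0,0],"grip":0.075}]'|grep -v rot
python3 -m crank '[{"angular":[0,0,0],"xyz":[0,0,0],"grip":0.08},{"angular":[0,0,0],"xyz":[0,0,-0.01],"grip":0.08},{"angular":[0,0,0],"xyz":[0,0,-0.02],"grip":0.08},{"angular":[0,0,0],"xyz":[0,0,-0.03],"grip":0.08},{"angular":[0,0,0],"xyz":[0,0,-0.03],"grip":0.08}]' | grep -v rot
python3 -m crank '[{"angular":[0,0,0],"xyz":[0,0,-0.03],"grip":0.08},{"angular":[0,0,0],"xyz":[0,0,-0.02],"grip":0.08},{"angular":[0,0,0],"xyz":[0,0,0],"grip":0.06},{"angular":[0,0,0],"xyz":[0,0,0],"grip":0.06},{"angular":[0,0,0],"xyz":[0,0,0],"grip":0.06}]' | grep -v rot
python3 - <<'E'
from h import *
rem(512,251.7,203)
im,d,K,D,T=cam("wrist")
P=cloud(d,K,D,T); m=(P[:,2]>84)&(P[:,2]<96)&(abs(P[:,0]-475)<50)&(abs(P[:,1]+334)<50); Q=P[m].astype(np.float32)
print("lid",Q.mean(0),cv2.minAreaRect(Q[:,:2]))
m=(P[:,2]>38.5)&(P[:,2]<46)&(abs(P[:,0]-474)<90)&(abs(P[:,1]+336)<90); Q=P[m,:2].astype(np.float32)
print("pan",cv2.minEnclosingCircle(Q))
E
```

```text
time_s: 34.02
ee_pos: [475.5, -333.6, 63.4]
wrist_force: [0.5, 0.5, -0.5]
width: 74.5
grasp_force: 0.0
time_s: 34.43
ee_pos: [475.0, -333.1, 154.6]
wrist_force: [1.7, 0.2, -0.6]
width: 80.0
grasp_force: 0.0
time_s: 34.85
ee_pos: [475.1, -333.4, 203.1]
wrist_force: [0.0, 0.5, -0.9]
width: 60.1
grasp_force: 0.0
t 34.85 tcp [ 475.1 -333.4  203.1] w 60.1 shift(final axes) [ 3.690e-02 -5.851e-01  1.000e-04] turn [-0.  0. -0.]Traceback (most recent call last):
  File "<stdin>", line 5, in <module>
cv2.error: OpenCV(4.12.0) /io/opencv/modules/imgproc/src/convhull.cpp:143: error: (-215:Assertion failed) total >= 0 && (depth == CV_32F || depth == CV_32S) in function 'convexHull'
```

```bash
python3 - <<'E'
from h import *
im,d,K,D,T=cam("wrist"); 
P=cloud(d,K,D,T); m=(P[:,2]>84)&(P[:,2]<96)&(abs(P[:,0]-475)<50)&(abs(P[:,1]+334)<50); Q=P[m].astype(np.float32)
print("lid",len(Q),Q.mean(0),cv2.minAreaRect(Q[:,:2].copy()))
m=(P[:,2]>38.5)&(P[:,2]<46)&(abs(P[:,0]-474)<90)&(abs(P[:,1]+336)<90); Q=P[m,:2].astype(np.float32)
print("pan",cv2.minEnclosingCircle(Q))
E
```

```text
lid 2541 [ 476.26224 -333.72818   90.02122] ((475.351318359375, -333.60833740234375), (55.25096893310547, 54.2137565612793), 1.7486683130264282)
pan ((475.47528076171875, -334.06329345703125), 64.98345947265625)
```

```bash
for i in 1 2 3 4; do python3 -m crank '[{"angular":[0,0,0],"xyz":[0.0018,-0.0292,0],"grip":0.05},{"angular":[0,0,0],"xyz":[0.0018,-0.0292,0],"grip":0.05},{"angular":[0,0,0],"xyz":[0.0019,-0.0292,0],"grip":0.05},{"angular":[0,0,0],"xyz":[0.0019,-0.0293,0],"grip":0.05},{"angular":[0,0,0],"xyz":[0.0019,-0.0293,0],"grip":0.05}]' | head -2; done
python3 -m crank '[{"angular":[0,0,0],"xyz":[0,0,0.012],"grip":0.05},{"angular":[0,0,0],"xyz":[0,0,0.015],"grip":0.05},{"angular":[0,0,0],"xyz":[0,0,0.01],"grip":0.05},{"angular":[0,0,0],"xyz":[0,0,0],"grip":0.05},{"angular":[0,0,0],"xyz":[0,0,0],"grip":0.05}]' | head -2
python3 -m crank '[{"angular":[0,0,0],"xyz":[0,0,0],"grip":0.05},{"angular":[0,0,0],"xyz":[0,0,0],"grip":0.05},{"angular":[0,0,0],"xyz":[0,0,0],"grip":0.05},{"angular":[0,0,0],"xyz":[0,0,0],"grip":0.05}]' | head -2
cat >> h.py <<'E'
def top(c,zt,r=24):
    im,d,K,D,T=cam("wrist"); P=cloud(d,K,D,T)
    m=(np.hypot(P[:,0]-c[0],P[:,1]-c[1])<r)&(abs(P[:,2]-zt)<3); Q=P[m].astype(np.float32)
    print("cap",len(Q),Q[:,2].mean(),cv2.minAreaRect(Q[:,:2].copy()))
E
python3 - <<'E'
from h import *
rem(512,251.7,107.9); top((512,251.7),139)
E
```

```text
time_s: 35.37
ee_pos: [484.1, -185.8, 202.4]
time_s: 35.78
ee_pos: [493.4, -39.7, 202.6]
time_s: 36.2
ee_pos: [502.8, 106.3, 202.7]
time_s: 36.62
ee_pos: [512.2, 252.4, 202.4]
time_s: 37.03
ee_pos: [512.3, 250.5, 165.7]
time_s: 37.37
ee_pos: [513.0, 251.2, 167.0]
t 37.37 tcp [513.  251.2 167. ] w 49.8 shift(final axes) [-0.001  -0.0005  0.0591] turn [-0.    -0.001 -0.001]
cap 923 138.98293 ((511.586181640625, 251.6331024169922), (23.171125411987305, 23.031835556030273), 1.5754377841949463)
```

```bash
python3 -m crank '[{"angular":[0,0,0],"xyz":[-0.0005,-0.0004,0.015],"grip":0.05},{"angular":[0,0,0],"xyz":[0,0,0.018],"grip":0.05},{"angular":[0,0,0],"xyz":[0,0,0.015],"grip":0.05},{"angular":[0,0,0],"xyz":[0,0,0.007],"grip":0.05},{"angular":[0,0,0],"xyz":[0,0,0.0033],"grip":0.04}]' | head -2
python3 -m crank '[{"angular":[0,0,0],"xyz":[0,0,0],"grip":0.036},{"angular":[0,0,0],"xyz":[0,0,0],"grip":0.033},{"angular":[0,0,0],"xyz":[0,0,0],"grip":0.03},{"angular":[0,0,0],"xyz":[0,0,0],"grip":0.027},{"angular":[0,0,0],"xyz":[0,0,0],"grip":0.024}]'
python3 -m crank '[{"angular":[0,0,0],"xyz":[0,0,0],"grip":0.02},{"angular":[0,0,0],"xyz":[0,0,0],"grip":0.018},{"angular":[0,0,0],"xyz":[0,0,0],"grip":0.018},{"angular":[0,0,0],"xyz":[0,0,0],"grip":0.018}]'
```

```text
time_s: 37.83
ee_pos: [511.8, 251.3, 107.2]
time_s: 38.25
ee_pos: [512.6, 251.8, 108.8]
ee_rot: [1.0, -0.0, 0.0, -0.0]
wrist_force: [0.5, -0.5, 0.4]
width: 24.1
grasp_force: 0.2
time_s: 38.58
ee_pos: [512.6, 251.8, 108.8]
ee_rot: [1.0, -0.0, 0.001, -0.0]
wrist_force: [-1.6, -0.7, 6.0]
width: 23.3
grasp_force: 29.3
```

```bash
python3 -m crank '[{"angular":[0,0,0],"xyz":[0,0,-0.005],"grip":0.018},{"angular":[0,0,0],"xyz":[0,0,-0.015],"grip":0.018},{"angular":[0,0,0],"xyz":[0,0,-0.02],"grip":0.018},{"angular":[0,0,0],"xyz":[0,0,-0.02],"grip":0.018},{"angular":[0,0,0],"xyz":[0,0,-0.02],"grip":0.018}]' | grep -v rot
for i in 1 2; do python3 -m crank '[{"angular":[0,0,0],"xyz":[0.0012,0.0213,0],"grip":0.018},{"angular":[0,0,0],"xyz":[0.0012,0.0213,0],"grip":0.018},{"angular":[0,0,0],"xyz":[0.0012,0.0213,0],"grip":0.018},{"angular":[0,0,0],"xyz":[0.0012,0.0213,0],"grip":0.018},{"angular":[0,0,0],"xyz":[0.0012,0.0213,0],"grip":0.018}]' | head -2; done
python3 -m crank '[{"angular":[0,0,0],"xyz":[0.0012,0.0213,0],"grip":0.018},{"angular":[0,0,0],"xyz":[0.0012,0.0213,0],"grip":0.018},{"angular":[0,0,0],"xyz":[0.0012,0.0213,0],"grip":0.018},{"angular":[0,0,0],"xyz":[0,0,0],"grip":0.018},{"angular":[0,0,0],"xyz":[0,0,0.015],"grip":0.018}]' | head -2
python3 -m crank '[{"angular":[0,0,0],"xyz":[0,0,0.02],"grip":0.018},{"angular":[0,0,0],"xyz":[0,0,0.02],"grip":0.018},{"angular":[0,0,0],"xyz":[0,0,0.013],"grip":0.018},{"angular":[0,0,0],"xyz":[0,0,0.004],"grip":0.018},{"angular":[0,0,0],"xyz":[0,0,0],"grip":0.018}]' | head -2
python3 -m crank '[{"angular":[0,0,0],"xyz":[0,0,0],"grip":0.018},{"angular":[0,0,0],"xyz":[0,0,0],"grip":0.018},{"angular":[0,0,0],"xyz":[0,0,0],"grip":0.018},{"angular":[0,0,0],"xyz":[0,0,0],"grip":0.018},{"angular":[0,0,0],"xyz":[0,0,0],"grip":0.018}]' | grep -v rot
python3 - <<'E'
from h import *
rem(528.2,-25.3,109.8)
E
```

```text
time_s: 39.0
ee_pos: [511.7, 251.5, 188.7]
wrist_force: [0.9, 0.3, -1.4]
width: 23.0
grasp_force: 29.7
time_s: 39.42
ee_pos: [517.8, 144.1, 187.9]
time_s: 39.83
ee_pos: [523.7, 37.6, 188.0]
time_s: 40.25
ee_pos: [529.1, -26.7, 175.1]
time_s: 40.67
ee_pos: [527.0, -24.9, 115.2]
time_s: 41.08
ee_pos: [528.1, -25.3, 116.7]
wrist_force: [0.7, -0.0, -2.5]
width: 22.8
grasp_force: 29.8
t 41.08 tcp [528.1 -25.3 116.7] w 22.8 shift(final axes) [0.0001 0.     0.0069] turn [ 0.    -0.001 -0.   ]
```

```bash
python3 -m crank '[{"angular":[0,0,0],"xyz":[0,0,0.003],"grip":0.018},{"angular":[0,0,0],"xyz":[0,0,0.002],"grip":0.018},{"angular":[0,0,0],"xyz":[0,0,0.001],"grip":0.018},{"angular":[0,0,0],"xyz":[0,0,0.0005],"grip":0.018},{"angular":[0,0,0],"xyz":[0,0,0],"grip":0.018}]'|grep -v rot
python3 -m crank '[{"angular":[0,0,0],"xyz":[0,0,0.0005],"grip":0.018},{"angular":[0,0,0],"xyz":[0,0,0.0003],"grip":0.018},{"angular":[0,0,0],"xyz":[0,0,0],"grip":0.018}]' | grep -v rot
python3 -m crank '[{"angular":[0,0,0],"xyz":[0,0,0.0003],"grip":0.018},{"angular":[0,0,0],"xyz":[0,0,0],"grip":0.018},{"angular":[0,0,0],"xyz":[0,0,0],"grip":0.018}]'
```

```text
time_s: 41.5
ee_pos: [527.9, -25.3, 109.9]
wrist_force: [-1.9, 0.0, 2.2]
width: 23.0
grasp_force: 30.5
time_s: 41.75
ee_pos: [528.4, -25.2, 109.9]
wrist_force: [-3.0, -0.5, 9.4]
width: 23.0
grasp_force: 31.2
time_s: 42.0
ee_pos: [528.5, -25.2, 109.9]
ee_rot: [1.0, -0.0, 0.001, 0.0]
wrist_force: [-4.4, -0.1, 13.1]
width: 23.0
grasp_force: 31.4
```

```bash
python3 -m crank '[{"angular":[0,0,0],"xyz":[0,0,-0.0009],"grip":0.018},{"angular":[0,0,0],"xyz":[0,0,0],"grip":0.025},{"angular":[0,0,0],"xyz":[0,0,0],"grip":0.028},{"angular":[0,0,0],"xyz":[0,0,0],"grip":0.035},{"angular":[0,0,0],"xyz":[0,0,0],"grip":0.045}]' | grep -v rot
python3 -m crank '[{"angular":[0,0,0],"xyz":[0,0,0],"grip":0.05},{"angular":[0,0,0],"xyz":[0,0,-0.01],"grip":0.05},{"angular":[0,0,0],"xyz":[0,0,-0.02],"grip":0.05},{"angular":[0,0,0],"xyz":[0,0,-0.03],"grip":0.05},{"angular":[0,0,0],"xyz":[0,0,-0.035],"grip":0.06}]' | head -2
python3 -m crank '[{"angular":[0,0,0],"xyz":[0,0,0],"grip":0.06},{"angular":[0,0,0],"xyz":[0,0,0],"grip":0.06},{"angular":[0,0,0],"xyz":[0,0,0],"grip":0.06}]' | head -2
python3 - <<'E'
from h import *
rem(452,299.7,166); top((527.5,-25.3),140)
E
```

```text
time_s: 42.42
ee_pos: [527.7, -25.2, 109.3]
wrist_force: [-0.4, -0.3, 0.0]
width: 44.4
grasp_force: 0.0
time_s: 42.83
ee_pos: [526.7, -25.1, 205.0]
time_s: 43.08
ee_pos: [527.7, -25.3, 204.7]
t 43.08 tcp [527.7 -25.3 204.7] w 60.0 shift(final axes) [-0.0757 -0.325   0.0387] turn [ 0. -0. -0.]
cap 656 140.00928 ((526.9119262695312, -24.956623077392578), (23.111902236938477, 22.493675231933594), 0.3014572858810425)
```

```bash
for i in 1 2; do python3 -m crank '[{"angular":[0,0,0],"xyz":[-0.0054,-0.0232,0],"grip":0.06},{"angular":[0,0,0],"xyz":[-0.0054,-0.0232,0],"grip":0.06},{"angular":[0,0,0],"xyz":[-0.0054,-0.0232,0],"grip":0.06},{"angular":[0,0,0],"xyz":[-0.0054,-0.0232,0],"grip":0.06},{"angular":[0,0,0],"xyz":[-0.0054,-0.0232,0],"grip":0.06}]' | head -2; done
python3 -m crank '[{"angular":[0,0,0],"xyz":[-0.0054,-0.0232,0],"grip":0.06},{"angular":[0,0,0],"xyz":[-0.0054,-0.0232,0],"grip":0.06},{"angular":[0,0,0],"xyz":[-0.0054,-0.0232,0],"grip":0.06},{"angular":[0,0,0],"xyz":[-0.0054,-0.0232,0],"grip":0.06},{"angular":[0,0,0],"xyz":[0,0,0.01],"grip":0.06}]' | head -2
python3 -m crank '[{"angular":[0,0,0],"xyz":[0,0,0.015],"grip":0.06},{"angular":[0,0,0],"xyz":[0,0,0.013],"grip":0.06},{"angular":[0,0,0],"xyz":[0,0,0],"grip":0.06},{"angular":[0,0,0],"xyz":[0,0,0],"grip":0.06},{"angular":[0,0,0],"xyz":[0,0,0],"grip":0.06}]' | head -2
python3 -m crank '[{"angular":[0,0,0],"xyz":[0,0,0],"grip":0.06},{"angular":[0,0,0],"xyz":[0,0,0],"grip":0.06},{"angular":[0,0,0],"xyz":[0,0,0],"grip":0.06},{"angular":[0,0,0],"xyz":[0,0,0],"grip":0.06}]' | head -2
python3 - <<'E'
from h import *
rem(452,299.7,113); top((452,299.7),144,26)
E
```

```text
time_s: 43.55
ee_pos: [499.7, 91.6, 203.3]
time_s: 43.97
ee_pos: [472.8, 207.5, 203.4]
time_s: 44.38
ee_pos: [450.1, 304.8, 195.0]
time_s: 44.8
ee_pos: [452.4, 299.3, 166.6]
time_s: 45.13
ee_pos: [452.5, 299.6, 166.8]
t 45.13 tcp [452.5 299.6 166.8] w 60.5 shift(final axes) [-0.0005 -0.0001  0.0538] turn [-0.    -0.001 -0.   ]
cap 2445 144.02638 ((452.22259521484375, 299.7699890136719), (37.548561096191406, 37.16948699951172), 35.06108474731445)
```

```bash
python3 -m crank '[{"angular":[0,0,0],"xyz":[-0.0002,-0.0001,0.015],"grip":0.06},{"angular":[0,0,0],"xyz":[0,0,0.015],"grip":0.06},{"angular":[0,0,0],"xyz":[0,0,0.013],"grip":0.06},{"angular":[0,0,0],"xyz":[0,0,0.007],"grip":0.06},{"angular":[0,0,0],"xyz":[0,0,0.003],"grip":0.055}]' | head -2
python3 -m crank '[{"angular":[0,0,0],"xyz":[0,0,0],"grip":0.05},{"angular":[0,0,0],"xyz":[0,0,0],"grip":0.046},{"angular":[0,0,0],"xyz":[0,0,0],"grip":0.042},{"angular":[0,0,0],"xyz":[0,0,0],"grip":0.039},{"angular":[0,0,0],"xyz":[0,0,0],"grip":0.036}]' | head -2
python3 -m crank '[{"angular":[0,0,0],"xyz":[0,0,0],"grip":0.03},{"angular":[0,0,0],"xyz":[0,0,0],"grip":0.03},{"angular":[0,0,0],"xyz":[0,0,0],"grip":0.03},{"angular":[0,0,0],"xyz":[0,0,0],"grip":0.03}]'
python3 -m crank '[{"angular":[0,0,0],"xyz":[0,0,-0.005],"grip":0.03},{"angular":[0,0,0],"xyz":[0,0,-0.015],"grip":0.03},{"angular":[0,0,0],"xyz":[0,0,-0.02],"grip":0.03},{"angular":[0,0,0],"xyz":[0,0,-0.02],"grip":0.03},{"angular":[0,0,0],"xyz":[0,0,-0.02],"grip":0.03}]' | grep -v rot
```

```text
time_s: 45.6
ee_pos: [451.5, 299.3, 112.2]
time_s: 46.02
ee_pos: [452.5, 300.0, 114.2]
time_s: 46.35
ee_pos: [452.4, 300.0, 114.2]
ee_rot: [1.0, -0.0, 0.001, -0.0]
wrist_force: [-0.7, -0.3, 5.9]
width: 37.3
grasp_force: 30.1
time_s: 46.77
ee_pos: [451.6, 299.4, 194.1]
wrist_force: [0.3, 0.1, -1.0]
width: 37.2
grasp_force: 30.5
```

```bash
for i in 1 2; do python3 -m crank '[{"angular":[0,0,0],"xyz":[0.0023,0.0214,0],"grip":0.03},{"angular":[0,0,0],"xyz":[0.0023,0.0214,0],"grip":0.03},{"angular":[0,0,0],"xyz":[0.0023,0.0214,0],"grip":0.03},{"angular":[0,0,0],"xyz":[0.0023,0.0214,0],"grip":0.03},{"angular":[0,0,0],"xyz":[0.0023,0.0214,0],"grip":0.03}]' | head -2; done
python3 -m crank '[{"angular":[0,0,0],"xyz":[0.0022,0.0214,0],"grip":0.03},{"angular":[0,0,0],"xyz":[0.0022,0.0215,0],"grip":0.03},{"angular":[0,0,0],"xyz":[0,0,0],"grip":0.03},{"angular":[0,0,0],"xyz":[0,0,0],"grip":0.03},{"angular":[0,0,0],"xyz":[0,0,0.015],"grip":0.03}]' | head -2
python3 -m crank '[{"angular":[0,0,0],"xyz":[0,0,0.02],"grip":0.03},{"angular":[0,0,0],"xyz":[0,0,0.02],"grip":0.03},{"angular":[0,0,0],"xyz":[0,0,0.013],"grip":0.03},{"angular":[0,0,0],"xyz":[0,0,0.004],"grip":0.03},{"angular":[0,0,0],"xyz":[0,0,0],"grip":0.03}]' | head -2
python3 -m crank '[{"angular":[0,0,0],"xyz":[0,0,0],"grip":0.03},{"angular":[0,0,0],"xyz":[0,0,0],"grip":0.03},{"angular":[0,0,0],"xyz":[0,0,0],"grip":0.03},{"angular":[0,0,0],"xyz":[0,0,0],"grip":0.03},{"angular":[0,0,0],"xyz":[0,0,0],"grip":0.03}]' | grep -v rot
python3 - <<'E'
from h import *
rem(479.8,42.9,115.2)
E
```

```text
time_s: 47.18
ee_pos: [463.2, 191.5, 193.4]
time_s: 47.6
ee_pos: [474.6, 84.5, 193.4]
time_s: 48.02
ee_pos: [480.7, 43.6, 180.5]
time_s: 48.43
ee_pos: [478.5, 43.7, 120.7]
time_s: 48.85
ee_pos: [479.7, 42.8, 121.9]
wrist_force: [-0.9, -0.8, -2.7]
width: 37.3
grasp_force: 30.8
t 48.85 tcp [479.7  42.8 121.9] w 37.3 shift(final axes) [ 0.0001 -0.0001  0.0067] turn [ 0.    -0.001 -0.   ]
```

```bash
python3 -m crank '[{"angular":[0,0,0],"xyz":[0,0,0.003],"grip":0.03},{"angular":[0,0,0],"xyz":[0,0,0.002],"grip":0.03},{"angular":[0,0,0],"xyz":[0,0,0.001],"grip":0.03},{"angular":[0,0,0],"xyz":[0,0,0.0005],"grip":0.03},{"angular":[0,0,0],"xyz":[0,0,0],"grip":0.03}]'|grep -v rot
python3 -m crank '[{"angular":[0,0,0],"xyz":[0,0,0.0003],"grip":0.03},{"angular":[0,0,0],"xyz":[0,0,0.0002],"grip":0.03},{"angular":[0,0,0],"xyz":[0,0,0],"grip":0.03}]' | grep -v rot
```

```text
time_s: 49.27
ee_pos: [479.6, 42.7, 115.2]
wrist_force: [-1.5, 0.0, 2.7]
width: 37.1
grasp_force: 31.6
time_s: 49.52
ee_pos: [479.9, 42.8, 115.2]
wrist_force: [-3.3, -1.3, 9.2]
width: 37.3
grasp_force: 31.9
```

```bash
python3 -m crank '[{"angular":[0,0,0],"xyz":[0,0,-0.0006],"grip":0.03},{"angular":[0,0,0],"xyz":[0,0,0],"grip":0.039},{"angular":[0,0,0],"xyz":[0,0,0],"grip":0.042},{"angular":[0,0,0],"xyz":[0,0,0],"grip":0.048},{"angular":[0,0,0],"xyz":[0,0,0],"grip":0.055}]' | grep -v rot
python3 -m crank '[{"angular":[0,0,0],"xyz":[0,0,0],"grip":0.06},{"angular":[0,0,0],"xyz":[0,0,-0.01],"grip":0.06},{"angular":[0,0,0],"xyz":[0,0,-0.02],"grip":0.06},{"angular":[0,0,0],"xyz":[0,0,-0.03],"grip":0.06},{"angular":[0,0,0],"xyz":[0,0,-0.03],"grip":0.06}]' | head -2
python3 -m crank '[{"angular":[0,0,0],"xyz":[0,0,0],"grip":0.06},{"angular":[0,0,0],"xyz":[0,0,0],"grip":0.06},{"angular":[0,0,0],"xyz":[0,0,0],"grip":0.06}]' | head -2
python3 - <<'E'
from h import *
rem(571.8,300.1,165); top((479.6,43),145,26)
E
for i in 1 2; do python3 -m crank '[{"angular":[0,0,0],"xyz":[0.0084,-0.0234,0],"grip":0.06},{"angular":[0,0,0],"xyz":[0.0084,-0.0234,0],"grip":0.06},{"angular":[0,0,0],"xyz":[0.0084,-0.0234,0],"grip":0.06},{"angular":[0,0,0],"xyz":[0.0084,-0.0234,0],"grip":0.06},{"angular":[0,0,0],"xyz":[0.0084,-0.0234,0],"grip":0.06}]' | head -2; done
python3 -m crank '[{"angular":[0,0,0],"xyz":[0.0084,-0.0234,0],"grip":0.06},{"angular":[0,0,0],"xyz":[0,0,0.01],"grip":0.06},{"angular":[0,0,0],"xyz":[0,0,0.015],"grip":0.06},{"angular":[0,0,0],"xyz":[0,0,0.015],"grip":0.055},{"angular":[0,0,0],"xyz":[0,0,0],"grip":0.055}]' | head -2
python3 -m crank '[{"angular":[0,0,0],"xyz":[0,0,0],"grip":0.05},{"angular":[0,0,0],"xyz":[0,0,0],"grip":0.05},{"angular":[0,0,0],"xyz":[0,0,0],"grip":0.05},{"angular":[0,0,0],"xyz":[0,0,0],"grip":0.05},{"angular":[0,0,0],"xyz":[0,0,0],"grip":0.05}]' | head -2
python3 - <<'E'
from h import *
rem(571.7,300.1,101); top((571.8,300.1),132,24)
E
```

```text
time_s: 49.93
ee_pos: [479.4, 42.8, 114.9]
wrist_force: [0.2, -0.5, 0.1]
width: 54.9
grasp_force: 0.0
time_s: 50.35
ee_pos: [478.8, 43.0, 206.4]
time_s: 50.6
ee_pos: [479.3, 42.7, 205.1]
t 50.6 tcp [479.3  42.7 205.1] w 60.1 shift(final axes) [ 0.0925 -0.2574  0.0401] turn [ 0. -0. -0.]
cap 1729 145.02406 ((479.08154296875, 42.703956604003906), (37.12309265136719, 37.175228118896484), 77.9788589477539)
time_s: 51.07
ee_pos: [521.1, 160.6, 203.8]
time_s: 51.48
ee_pos: [563.2, 277.6, 203.4]
time_s: 51.9
ee_pos: [570.0, 298.9, 160.5]
time_s: 52.32
ee_pos: [572.1, 300.2, 165.8]
t 52.32 tcp [572.1 300.2 165.8] w 50.1 shift(final axes) [-0.0004  0.0001  0.0648] turn [-0.    -0.001 -0.   ]
cap 1378 132.01424 ((572.469482421875, 300.4351806640625), (29.688308715820312, 29.18556022644043), 48.195404052734375)
```

```bash
python3 -m crank '[{"angular":[0,0,0],"xyz":[0.0003,-0.0001,0.016],"grip":0.05},{"angular":[0,0,0],"xyz":[0,0,0.018],"grip":0.05},{"angular":[0,0,0],"xyz":[0,0,0.017],"grip":0.05},{"angular":[0,0,0],"xyz":[0,0,0.009],"grip":0.05},{"angular":[0,0,0],"xyz":[0,0,0.004],"grip":0.045}]' | head -2
python3 -m crank '[{"angular":[0,0,0],"xyz":[0,0,0],"grip":0.042},{"angular":[0,0,0],"xyz":[0,0,0],"grip":0.038},{"angular":[0,0,0],"xyz":[0,0,0],"grip":0.034},{"angular":[0,0,0],"xyz":[0,0,0],"grip":0.031},{"angular":[0,0,0],"xyz":[0,0,0],"grip":0.028}]' | head -2
python3 -m crank '[{"angular":[0,0,0],"xyz":[0,0,0],"grip":0.02},{"angular":[0,0,0],"xyz":[0,0,0],"grip":0.02},{"angular":[0,0,0],"xyz":[0,0,0],"grip":0.02},{"angular":[0,0,0],"xyz":[0,0,0],"grip":0.02}]'
python3 -m crank '[{"angular":[0,0,0],"xyz":[0,0,-0.005],"grip":0.02},{"angular":[0,0,0],"xyz":[0,0,-0.015],"grip":0.02},{"angular":[0,0,0],"xyz":[0,0,-0.02],"grip":0.02},{"angular":[0,0,0],"xyz":[0,0,-0.025],"grip":0.02},{"angular":[0,0,0],"xyz":[0,0,-0.025],"grip":0.02}]' | grep -v rot
```

```text
time_s: 52.78
ee_pos: [571.6, 299.7, 99.7]
time_s: 53.2
ee_pos: [572.6, 300.6, 102.2]
time_s: 53.53
ee_pos: [572.6, 300.6, 102.2]
ee_rot: [1.0, -0.0, 0.001, -0.0]
wrist_force: [-1.4, -0.6, 6.2]
width: 29.4
grasp_force: 29.9
time_s: 53.95
ee_pos: [571.7, 300.1, 192.6]
wrist_force: [0.5, 0.7, -3.1]
width: 29.2
grasp_force: 29.9
```

```bash
for i in 1 2; do python3 -m crank '[{"angular":[0,0,0],"xyz":[-0.0025,0.0208,0],"grip":0.02},{"angular":[0,0,0],"xyz":[-0.0025,0.0208,0],"grip":0.02},{"angular":[0,0,0],"xyz":[-0.0025,0.0209,0],"grip":0.02},{"angular":[0,0,0],"xyz":[-0.0024,0.0209,0],"grip":0.02},{"angular":[0,0,0],"xyz":[-0.0024,0.0208,0],"grip":0.02}]' | head -2; done
python3 -m crank '[{"angular":[0,0,0],"xyz":[0,0,0],"grip":0.02},{"angular":[0,0,0],"xyz":[0,0,0],"grip":0.02},{"angular":[0,0,0],"xyz":[0,0,0.015],"grip":0.02},{"angular":[0,0,0],"xyz":[0,0,0.02],"grip":0.02},{"angular":[0,0,0],"xyz":[0,0,0.02],"grip":0.02}]' | head -2
python3 -m crank '[{"angular":[0,0,0],"xyz":[0,0,0.016],"grip":0.02},{"angular":[0,0,0],"xyz":[0,0,0.008],"grip":0.02},{"angular":[0,0,0],"xyz":[0,0,0.003],"grip":0.02},{"angular":[0,0,0],"xyz":[0,0,0],"grip":0.02},{"angular":[0,0,0],"xyz":[0,0,0],"grip":0.02}]' | head -2
python3 -m crank '[{"angular":[0,0,0],"xyz":[0,0,0],"grip":0.02},{"angular":[0,0,0],"xyz":[0,0,0],"grip":0.02},{"angular":[0,0,0],"xyz":[0,0,0],"grip":0.02},{"angular":[0,0,0],"xyz":[0,0,0],"grip":0.02},{"angular":[0,0,0],"xyz":[0,0,0],"grip":0.02}]' | grep -v rot
python3 - <<'E'
from h import *
rem(547.9,92.1,103.2)
E
```

```text
time_s: 54.37
ee_pos: [559.5, 195.1, 192.0]
time_s: 54.78
ee_pos: [547.2, 91.0, 192.0]
time_s: 55.2
ee_pos: [547.9, 93.4, 136.5]
time_s: 55.62
ee_pos: [548.0, 92.5, 110.0]
time_s: 56.03
ee_pos: [547.6, 91.8, 109.3]
wrist_force: [-0.5, -0.0, -2.6]
width: 29.2
grasp_force: 30.2
t 56.03 tcp [547.6  91.8 109.3] w 29.2 shift(final axes) [ 0.0003 -0.0003  0.0061] turn [ 0. -0. -0.]
```

```bash
python3 -m crank '[{"angular":[0,0,0],"xyz":[0.0002,-0.0002,0.003],"grip":0.02},{"angular":[0,0,0],"xyz":[0,0,0.0015],"grip":0.02},{"angular":[0,0,0],"xyz":[0,0,0.001],"grip":0.02},{"angular":[0,0,0],"xyz":[0,0,0.0005],"grip":0.02},{"angular":[0,0,0],"xyz":[0,0,0],"grip":0.02}]'|grep -v rot
python3 -m crank '[{"angular":[0,0,0],"xyz":[0,0,0.0004],"grip":0.02},{"angular":[0,0,0],"xyz":[0,0,0.0002],"grip":0.02},{"angular":[0,0,0],"xyz":[0,0,0],"grip":0.02}]' | grep -v rot
```

```text
time_s: 56.45
ee_pos: [547.8, 92.1, 103.2]
wrist_force: [-1.5, -0.9, 2.2]
width: 29.5
grasp_force: 30.8
time_s: 56.7
ee_pos: [548.1, 92.1, 103.2]
wrist_force: [-2.2, -0.8, 6.9]
width: 28.8
grasp_force: 31.3
```

Release, rise clear, back off and check everything.

```bash
python3 -m crank '[{"angular":[0,0,0],"xyz":[0,0,-0.0005],"grip":0.02},{"angular":[0,0,0],"xyz":[0,0,0],"grip":0.031},{"angular":[0,0,0],"xyz":[0,0,0],"grip":0.035},{"angular":[0,0,0],"xyz":[0,0,0],"grip":0.042},{"angular":[0,0,0],"xyz":[0,0,0],"grip":0.05}]' | grep -v rot
python3 -m crank '[{"angular":[0,0,0],"xyz":[0,0,0],"grip":0.055},{"angular":[0,0,0],"xyz":[0,0,-0.01],"grip":0.055},{"angular":[0,0,0],"xyz":[0,0,-0.02],"grip":0.055},{"angular":[0,0,0],"xyz":[0,0,-0.03],"grip":0.055},{"angular":[0,0,0],"xyz":[0,0,-0.03],"grip":0.055}]' | head -2
for i in 1 2; do python3 -m crank '[{"angular":[0,0,0],"xyz":[-0.0017,0.0055,-0.014],"grip":0.085},{"angular":[0,0,0],"xyz":[-0.0017,0.0055,-0.014],"grip":0.085},{"angular":[0,0,0],"xyz":[-0.0017,0.0055,-0.014],"grip":0.085},{"angular":[0,0,0],"xyz":[-0.0017,0.0055,-0.014],"grip":0.085},{"angular":[0,0,0],"xyz":[-0.0017,0.0055,-0.014],"grip":0.085}]' | head -2; done
python3 -m crank '[{"angular":[0,0,0],"xyz":[0,0,0],"grip":0.085},{"angular":[0,0,0],"xyz":[0,0,0],"grip":0.085},{"angular":[0,0,0],"xyz":[0,0,0],"grip":0.085},{"angular":[0,0,0],"xyz":[0,0,0],"grip":0.085},{"angular":[0,0,0],"xyz":[0,0,0],"grip":0.085}]' | head -2
python3 - <<'E'
from h import *
caps("w9")
E
```

```text
time_s: 57.12
ee_pos: [547.7, 92.1, 102.9]
wrist_force: [-0.3, -0.4, 0.9]
width: 49.6
grasp_force: 0.0
time_s: 57.53
ee_pos: [547.1, 92.2, 194.2]
time_s: 57.95
ee_pos: [538.6, 63.7, 263.5]
time_s: 58.37
ee_pos: [530.1, 36.2, 333.4]
time_s: 58.78
ee_pos: [530.3, 37.3, 332.1]
round 649 [479.2  42.8 145.1] rect 478.9 42.9 [37.  35.7]
square 446 [547.4  91.6 133. ] rect 547.4 91.9 [28.8 28.7]
cone 283 [526.8 -25.1 140.1] rect 526.5 -25.3 [22.7 22.6]
jar 0
```

View pics/w9.png

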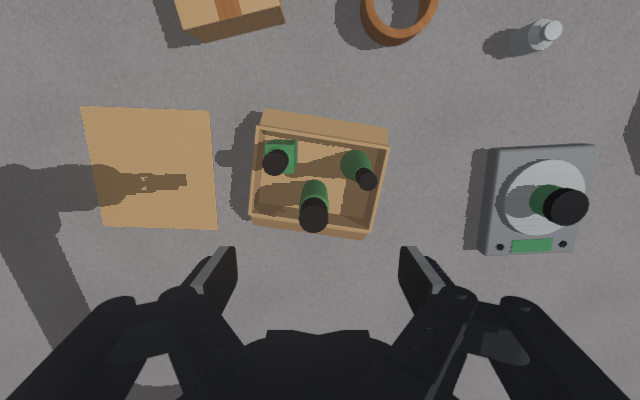

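The picture shows all three bottles upright in the carton: square at (277,160), cone at (362,172) and round at (314,210). Each is within 1 mm of its starting place. The jar stands on the pan at (558,205), and the bystanders have not moved.

```bash
python3 -c "
from plant import bot
print(bot.hand_in())"
```

```text
the job is handed in; nothing more can be done
None
```

The jar is in the middle of the scale pan, all three bottles are back in the carton within about 1 mm of where they started, the other things are untouched, and the job was handed in at about 59 s.

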